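Empty the spent vials through the discard hopper and hold its sprung gate open

ROBOT

A 6-joint arm with a two-finger parallel gripper is mounted at the origin on a cart in front of the work surface, level with it; the furniture and walls round the work are solid. World frame = base frame: x ahead of the robot, y to its left, z up, the work surface at z = 0. Lengths are in m, angles in rad, forces in N, time in s.
With the tool pointing down it reaches from about 0.35 to 0.775 m from the base axis. Payload 5.5 kg.
Tool frame: the origin (TCP) lies on the mounting face of the last link; the fingertips stand 173 mm ahead of it and the grasp point (between the pads) lies 155 mm ahead of it; z points along the fingers, y is the direction in which the jaws open and shut (so a half turn about z gives the same grasp; the last joint's range is limited). The gripper opens to 85 mm and grips with 20 to 120 N. Pads are 22 mm wide; open, the fingers measure 114 mm over their backs; the gripper's body (76 mm by 85 mm) begins 54 mm behind the grasp point. The pads swing forward as they close: fully open they stand 13 mm farther back than shut.
Start: joints at [-1.465, 0.313, 0.046, 1.304, 0, 1.431], TCP at [0.14, -0.558, 0.405] pointing down, gripper open.
Joint ranges: [-2.76, 2.76], [-0.86, 1.69], [-1.03, 1.26], [-2.2, 2.34], [-1.47, 1.5], [-3.14, 3.14]. Speed limits (rad/s): [2.57, 2.57, 3.14, 3.14, 3.14, 3.14].

INTERFACE

Orientations are given as a unit quaternion [w, x, y, z].
In Python, from workcell import get_state, eyes, env gives the robot as it stands. The module is installed in compiled form; this text tells all that it offers.
- The arm moves only by the tool carry_out, never from a script. Its argument "motion" is a list of rows, each an object of numbers: "jaw": the opening, from -1 (shut) to 1 (fully open); "tx", "ty", "tz": the shift along the tool's x, y, z in cm; "wx", "wy", "wz": the turn, a rotation vector about the tool's x, y, z in degrees. In form: [{"jaw": .., "tx": .., "ty": .., "tz": .., "wx": .., "wy": .., "wz": ..}, ...]. A call has 1 to 20 rows; each row shifts and turns the commanded pose from where the row before left it, along the tool's axes as they then stand; what a row does not reach is not made up. A row lasts 1/8 s, in which the tool goes at most 62.5 mm and 10.7 degrees, less where a joint would pass 70% of its speed; a pose out of reach is approached as far as the arm can. A call with a gripper value outside its range is refused whole. The fingers move at their own pace and stop on an object; "force" is the grip in N (left out, the last holds). Time passes only in rows, so rows that do not move let the fingers close. It gives the time, the measured TCP pose, the force and the opening at its end, in the units of the state.
- get_state(): the state, without advancing time (a new reading comes with each control period).
- eyes.read_camera(name): name is "side" or "top" or "wrist"; returns the picture (400x640x3 uint8, blue, green, red); there is no depth.
- eyes.calibration(name): a dict with "K" (3x3 intrinsics, pixels), "camera_from_world" (4x4, takes a point from world to camera coordinates). Camera axes: x right, y up, looking along -z (the intrinsics and any distortion apply to the point x, -y, -z); pixel columns grow to the right and rows downward; lengths in m; the calibration is good to about 2 mm. A picture is of the moment at which its call begins: read the wrist's pose just before it. calibration takes no time and is no camera call; for the wrist camera it gives the pose at the moment of the call.
- env.hand_in(): hands the job in, once; it reports no verdict.
The state is a dict: "clock": time; "joint_pos": joint angles; "qvel": joint speeds; "tau": joint torques, N m; "tcp_pos": TCP position; "orientation": TCP orientation; "wrist_force": force on the tool from outside, world axes, zero at the start; "ft_torque": the same for the moment, N m; "finger_gap": finger opening in m.
Only numpy, scipy, OpenCV 4.12 (cv2) and the standard library are available. Lean on these libraries where they do the work, as an engineer would, in place of code of your own. Each camera call takes 0.05 s, during which the arm holds its last target.

TASK

Clear away the six spent vials: tip the whole tray of them into the funnel of the discard station while its gate is shut, and stand the empty tray back upright on the worktop. Then draw the gate rod out against its spring until the black ring on the rod has just come out of the sleeve, no farther, so that all the vials drop into the tub below, and finish while holding the rod at that mark, because it snaps shut when let go. Leave the other things on the bench where they are.

Things in the scene. Friction and masses are not known exactly. Their poses are not given: they have to be found in the camera images.
- station: Discard station, fixed to the worktop: an aluminium deck 180 (x) by 214 (y) mm on four legs, top at z = 132 mm, with a round steel funnel on it, a horizontal slide gate under the funnel and an open tub (143x189 mm, 106 mm tall, inner floor about 118x160 mm, 4 mm thick) standing under the deck. Origin on the worktop under the funnel's centre, z up; the gate rod comes out of the deck's +y end and is drawn along +y.
- throat (a point): Centre of the funnel's round throat (72 mm wide inside, 46 mm vials drop through it), 132 mm above the worktop. The shut gate closes the throat from below; its top is 123 mm above the worktop.
- hopper_rim (a point): Centre of the funnel's mouth, 206 mm above the worktop; the mouth is 175 mm wide inside. The funnel is the highest part of the station.
- tub_floor (a point): Middle of the inner floor of the tub under the gate.
- sleeve_mouth (a point): Centre of the outer mouth of the spring sleeve (21 mm tube, 25 mm collar at its mouth) on the +y end of the deck, from which the rod telescopes; 120 mm above the worktop.
- knob_mid (a point): Middle of the knob at the end of the gate rod: a cylinder 26 mm in diameter and 40 mm long whose axis is the rod (station y), 120 mm above the worktop, with a 36 mm wide, 8 mm thick flange at its outer end (20 to 28 mm from this point along station +y). With the gate shut the knob's inner end stands 6 mm from the sleeve mouth. Nothing stands beside or above it; it can be pinched across station x from above.
- ring_mark (a point): Length mark: the inner edge (the one nearer the funnel) of a black ring 6 mm wide on the 12 mm steel rod. At rest it is hidden 76 mm inside the sleeve; the rod is at its mark when this point lies at sleeve_mouth, so the ring has just come wholly out.
- gate_rod (a joint): Travel of gate and rod along station +y in m: 0 shut, 0.076 with the mark at the sleeve mouth (gate wholly open), end stop at 0.096. An inner spring pulls it shut: about 5 N at 0, 12 N at 0.076; let go, it snaps shut. It does not turn.
- tray: Loose steel carrying tray, 0.17 to 0.35 kg, 136 (x) by 131 (y) by 97 mm tall overall; origin under its centre, z up. Flat floor 60 mm wide, 3 mm thick; on both x sides the sheet rises at 25 degrees to a pouring lip 66 mm from the centre and 19 mm high (either side can be poured over; vials begin to roll out at a tilt of some 25 degrees, and 45 degrees empties it); upright end plates at y = +-65 mm carry the handle, so no vial leaves there.
- tray_handle (a point): Middle of the tray's handle: a level bar along the tray's y axis, 14 mm wide (x), 22 mm high, 104 mm long, its middle 86 mm above the tray's underside; it stays fixed to the tray. Free below for 55 mm down to the vials; straddle it from above, closing along the tray's x axis.
- vial_0_mid (a point): Spent screw-cap vial, 15 mm round and 46 mm long, 12 g; this point is its middle. It lies in the tray at the start, its axis roughly along the tray's y axis.
- vial_1_mid (a point): Spent screw-cap vial, 15 mm round and 46 mm long, 12 g; this point is its middle. It lies in the tray at the start, its axis roughly along the tray's y axis.
- vial_2_mid (a point): Spent screw-cap vial, 15 mm round and 46 mm long, 12 g; this point is its middle. It lies in the tray at the start, its axis roughly along the tray's y axis.
- vial_3_mid (a point): Spent screw-cap vial, 15 mm round and 46 mm long, 12 g; this point is its middle. It lies in the tray at the start, its axis roughly along the tray's y axis.
- vial_4_mid (a point): Spent screw-cap vial, 15 mm round and 46 mm long, 12 g; this point is its middle. It lies in the tray at the start, its axis roughly along the tray's y axis.
- vial_5_mid (a point): Spent screw-cap vial, 15 mm round and 46 mm long, 12 g; this point is its middle. It lies in the tray at the start, its axis roughly along the tray's y axis.
- timer: small flat white lab timer, 70x62x18 mm, origin on the worktop under its centre; to be left where it lies
- tipbox: pipette-tip box with closed clear lid, 88x118x78 mm, behind the station, origin on the worktop under its centre; to be left where it stands
- dil_bottle: reagent bottle, 54 mm round and 114 mm tall, beside the tray, origin on the worktop under its centre; to be left where it stands
- pipette: pipette lying on the worktop, 248 mm long and 46 mm high, origin under its centre; to be left where it lies
- the_mouse: black computer mouse, 108x58x40 mm, origin under its centre; to be left where it lies

How it is judged:
On the way, in this order (a step that is already met when the one before it is completed fails the run):
1. the tray has been lifted over the funnel (height (world z) of tray_handle above 0.24 m and horizontal distance between tray_handle and throat below 0.16 m and value of joint gate_rod below 0.01 m).
2. all six vials lie in the funnel on the shut gate (horizontal distance between each of vial_0_mid, vial_1_mid, vial_2_mid, vial_3_mid, vial_4_mid, vial_5_mid and throat below 0.085 m and height (world z) of vial_0_mid between 0.122 and 0.215 m and height (world z) of vial_1_mid between 0.122 and 0.215 m and height (world z) of vial_2_mid between 0.122 and 0.215 m and height (world z) of vial_3_mid between 0.122 and 0.215 m and height (world z) of vial_4_mid between 0.122 and 0.215 m and height (world z) of vial_5_mid between 0.122 and 0.215 m and value of joint gate_rod below 0.01 m), for 0.3 s.
At the end, for the whole second after the job is handed in: The rod is held by the gripper with its ring mark within 6 mm of the sleeve mouth (joint 0.070 to 0.082 m), all six vials lie in the tub under the gate, and the empty tray stands released, upright (within 0.1 rad) and at rest on the worktop (value of joint gate_rod between 0.07 and 0.082 m and contact force between the fingers and gate_rod above 3 N and x of vial_0_mid in the frame of station between -0.062 and 0.062 m and y of vial_0_mid in the frame of station between -0.083 and 0.083 m and height (world z) of each of vial_0_mid, vial_1_mid, vial_2_mid, vial_3_mid, vial_4_mid, vial_5_mid below 0.085 m and x of vial_1_mid in the frame of station between -0.062 and 0.062 m and y of vial_1_mid in the frame of station between -0.083 and 0.083 m and x of vial_2_mid in the frame of station between -0.062 and 0.062 m and y of vial_2_mid in the frame of station between -0.083 and 0.083 m and x of vial_3_mid in the frame of station between -0.062 and 0.062 m and y of vial_3_mid in the frame of station between -0.083 and 0.083 m and x of vial_4_mid in the frame of station between -0.062 and 0.062 m and y of vial_4_mid in the frame of station between -0.083 and 0.083 m and x of vial_5_mid in the frame of station between -0.062 and 0.062 m and y of vial_5_mid in the frame of station between -0.083 and 0.083 m and height (world z) of tray_handle between 0.078 and 0.094 m and angle between tray's own z axis and vertical below 0.1 rad and linear speed of tray below 0.02 m/s and contact force between tray and the fingers below 0.1 N); the arm keeps its last pose, push and grip.
It fails at once if one of the other loose things on the bench is pushed more than 30 mm from its place (distance of any of timer, tipbox, dil_bottle, pipette, the_mouse from where it was at the start of the episode above 0.03 m).
It also fails if it takes over 69 s, if anything falls off the work surface, if the arm or the gripper's body presses on something with over 40 N, if the wrist force passes 120 N, or if a joint passes its speed limit or range.

## Working session

There is one attempt and no reset: what is moved stays moved. The work goes in short steps, Python scripts to look and compute and a tool call to move; the robot and the scene stay as the last step left them, time stands still between calls to the robot, and variables do not carry over. Pictures are saved under pics/ and viewed, and the job is handed in when it is done.

Besides the shell and the picture viewer there is one more tool, called in YAML: its name, and indented under it one key for each argument. carry_out: Moves the arm, as the interface text tells. Its arguments: {"type":"object","properties":{"motion":{"type":"array"},"force":{"type":"number"}},"required":["motion"]}

```bash
mkdir -p pics; ls
python3 - <<'E'
from workcell import get_state, eyes, env
import cv2
s=get_state(); print(s)
for n in ("side","top","wrist"):
    cv2.imwrite(f"pics/{n}0.png",eyes.read_camera(n)); print(n,eyes.calibration(n))
E
```

```text
pics
{'clock': 0.0, 'joint_pos': array([-1.46462618e+00,  3.14008648e-01,  4.49751295e-02,  1.30362694e+00,
        1.69642482e-06,  1.43121184e+00]), 'qvel': array([-6.89957173e-04, -5.41621967e-04,  1.11960513e-03, -1.99572975e-05,
        1.83840685e-03,  6.94463747e-04]), 'tau': array([ 7.50250947e-04, -4.80623889e+01,  2.98534960e+01,  1.92341645e-02,
       -2.21747096e-04, -7.65919914e-07]), 'tcp_pos': array([ 0.13986843, -0.55751826,  0.40380233]), 'orientation': array([-9.31918701e-04,  9.92459646e-01,  1.22568280e-01,  1.64195063e-05]), 'wrist_force': array([ 0.65844234, -0.75310636, -0.03439883]), 'ft_torque': array([-0.01930149, -0.01404359, -0.0022907 ]), 'finger_gap': 0.08487403434924634}
side {'K': array([[497.88625827,   0.        , 323.3772348 ],
       [  0.        , 497.88625827, 199.11445103],
       [  0.        ,   0.        ,   1.        ]]), 'camera_from_world': array([[ 0.87572577, -0.48260232, -0.01412034, -0.47482622],
       [ 0.24568981,  0.42026883,  0.8735048 , -0.25655379],
       [-0.4156211 , -0.76841988,  0.48661071, -1.38094749],
       [ 0.       
[... 306 characters left out ...]
34405, -0.0052506 ,  0.15850604, -0.55863075],
       [-0.15854271, -0.0075151 ,  0.98732352, -1.3668078 ],
       [ 0.        ,  0.        ,  0.        ,  1.        ]])}
wrist {'K': array([[338.5560995 ,   0.        , 321.16130446],
       [  0.        , 338.5560995 , 202.36857056],
       [  0.        ,   0.        ,   1.        ]]), 'camera_from_world': array([[ 2.43278574e-01, -9.69956013e-01, -9.31721231e-04,
        -5.75215292e-01],
       [ 9.36252826e-01,  2.35076144e-01, -2.61093571e-01,
         3.32794009e-02],
       [ 2.53468305e-01,  6.26461451e-02,  9.65313047e-01,
        -3.77757252e-01],
       [ 0.00000000e+00,  0.00000000e+00,  0.00000000e+00,
         1.00000000e+00]])}
```

View pics/side0.png

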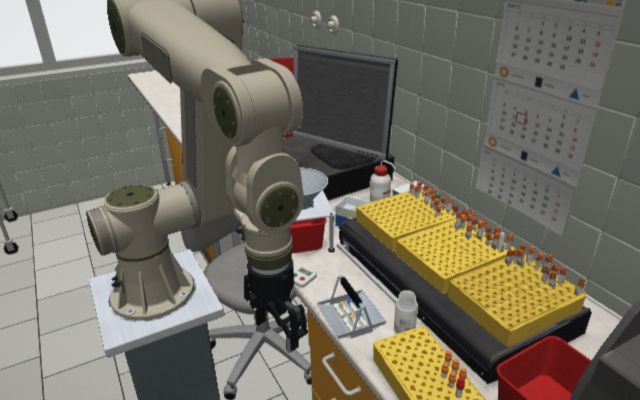

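View pics/top0.png

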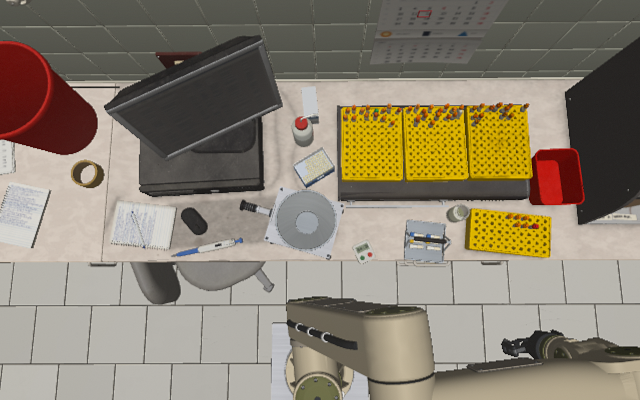

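View pics/wrist0.png

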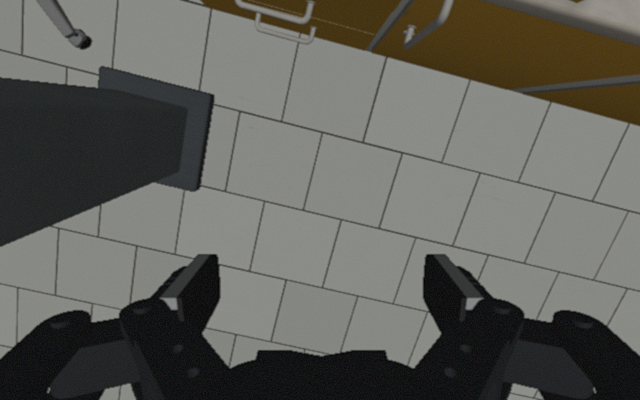

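Run:
```python
import cv2
t=cv2.imread("pics/top0.png")
cv2.imwrite("pics/z1.png",cv2.resize(t[170:275,215:355],None,fx=5,fy=5,interpolation=cv2.INTER_CUBIC))
cv2.imwrite("pics/z2.png",cv2.resize(t[190:275,345:485],None,fx=5,fy=5,interpolation=cv2.INTER_CUBIC))
t=cv2.imread("pics/side0.png")
cv2.imwrite("pics/z3.png",cv2.resize(t[150:350,270:430],None,fx=3,fy=3,interpolation=cv2.INTER_CUBIC))
```

```text
(no output)
```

View pics/z1.png

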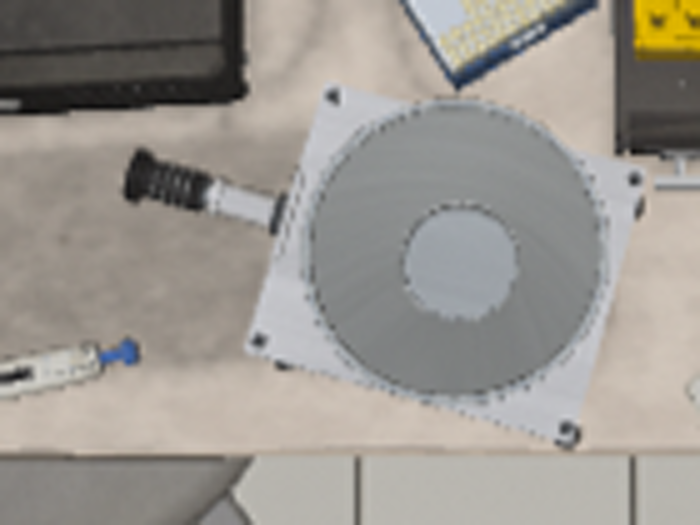

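View pics/z2.png

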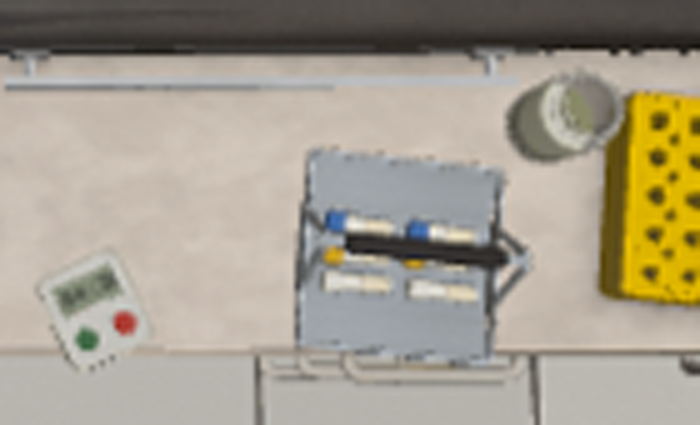

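View pics/z3.png

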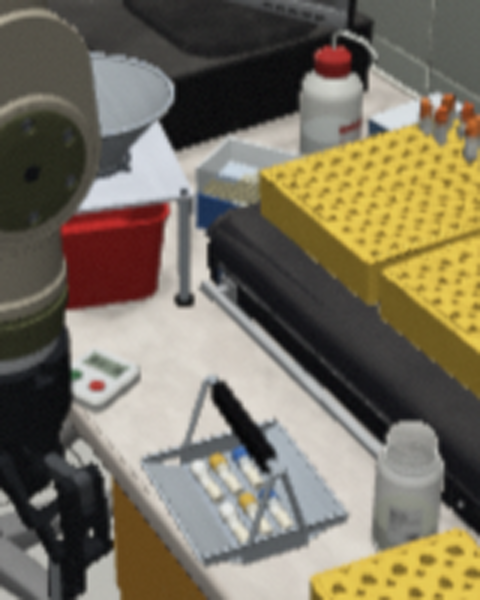

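```bash
cat > h.py <<'E'
import numpy as np, cv2
from scipy.spatial.transform import Rotation as R
from workcell import get_state, eyes, env
def proj(name,P,c=None):
    c=c or eyes.calibration(name); T=c["camera_from_world"];P=np.atleast_2d(P)
    q=P@T[:3,:3].T+T[:3,3]; q=q*[1,-1,-1]; u=q@c["K"].T; return u[:,:2]/u[:,2:]
def ray(name,uv,z,c=None):
    c=c or eyes.calibration(name); T=c["camera_from_world"];Rm=T[:3,:3];o=-Rm.T@T[:3,3]
    uv=np.atleast_2d(uv).astype(float); z=np.broadcast_to(z,len(uv))
    d=np.c_[uv,np.ones(len(uv))]@np.linalg.inv(c["K"]).T*[1,-1,-1]@Rm
    return o+d*((z-o[2])/d[:,2])[:,None]
def rot(s): q=s["orientation"]; return R.from_quat([q[1],q[2],q[3],q[0]])
def snap(name,fn,crop=None,f=1):
    im=eyes.read_camera(name)
    if crop: im=im[crop[1]:crop[3],crop[0]:crop[2]]
    if f!=1: im=cv2.resize(im,None,fx=f,fy=f,interpolation=cv2.INTER_CUBIC)
    cv2.imwrite("pics/"+fn,im)
E
python3 - <<'E'
from h import *
np.set_printoptions(precision=4,suppress=True)
z1=lambda a:np.array(a)/5+[215,170]-0.4
z2=lambda a:np.array(a)/5+[345,190]-0.4
L=ray("top",z2([(308,150),(502,170),(490,360),(298,345)]),.019); print("lips",L,L.mean(0))
H=ray("top",z2([(345,243),(508,258)]),.097);print("handle",H,H.mean(0)); d=H[0]-H[1];print(np.linalg.norm(d),np.degrees(np.arctan2(-d[0],d[1])))
d=(L[0]+L[3]-L[1]-L[2]);print("lipyaw",np.degrees(np.arctan2(-d[0],d[1])))
S=ray("top",z1([(333,95),(635,178),(568,432),(258,342)]),.132);print("deck",S,S.mean(0)); d=(S[0]+S[3]-S[1]-S[2]);print(np.degrees(np.arctan2(-d[0],d[1])))
print("rim",ray("top",z1([(457,248)]),.206),"thr",ray("top",z1([(461,262)]),.123))
K=ray("top",z1([(137,175),(205,195),(277,213)]),.120);print("knob",K);d=K[0]-K[2];print(np.degrees(np.arctan2(-d[0],d[1])))
print("bottle",ray("top",z2([(583,108)]),.114)," timer",ray("top",z2([(100,310)]),.018))
s=get_state();print(rot(s).as_matrix())
c=eyes.calibration("wrist");T=np.linalg.inv(c["camera_from_world"]);M=np.eye(4);M[:3,:3]=rot(s).as_matrix();M[:3,3]=s["tcp_pos"];print(np.linalg.inv(M)@T)
E
```

```text
lips [[ 0.4923 -0.3011  0.019 ]
 [ 0.4779 -0.433   0.019 ]
 [ 0.3494 -0.4185  0.019 ]
 [ 0.36   -0.2895  0.019 ]] [ 0.4199 -0.3605  0.019 ]
handle [[ 0.4234 -0.3074  0.097 ]
 [ 0.4134 -0.4116  0.097 ]] [ 0.4184 -0.3595  0.097 ]
0.10459149474028458 -5.533543795060662
lipyaw -5.462797163342026
deck [[ 0.5815  0.1169  0.132 ]
 [ 0.5268 -0.0758  0.132 ]
 [ 0.367  -0.0322  0.132 ]
 [ 0.4239  0.1622  0.132 ]] [0.4748 0.0427 0.132 ]
-16.08051959807316
rim [[0.4742 0.0337 0.206 ]] thr [[0.4747 0.0351 0.123 ]]
knob [[0.5321 0.2436 0.12  ]
 [0.5189 0.1996 0.12  ]
 [0.5071 0.1531 0.12  ]]
-15.492255022974446
bottle [[ 0.508  -0.4595  0.114 ]]  timer [[ 0.3841 -0.1565  0.018 ]]
[[ 0.9699  0.2433 -0.0001]
 [ 0.2433 -0.9699  0.0015]
 [ 0.0002 -0.0014 -1.    ]]
[[-0.      0.9653  0.2613  0.0664]
 [ 1.      0.0002 -0.0005  0.0008]
 [-0.0005  0.2613 -0.9653  0.0312]
 [ 0.      0.      0.      1.    ]]
```

```bash
cat >> h.py <<'E'
def plan(ptgt,Rtgt,n,s=None,dec=2):
    """rows from measured pose to target pose"""
    import json
    s=s or get_state(); p=np.array(s["tcp_pos"]);r=rot(s);p0,r0=p.copy(),r
    rv=(r0.inv()*Rtgt).as_rotvec(); rows=[]
    for k in range(1,n+1):
        f=k/n; pt=p0+f*(np.array(ptgt)-p0); rt=r0*R.from_rotvec(rv*f)
        d=np.round(r.inv().apply(pt-p)*100,dec); w=np.round(np.degrees((r.inv()*rt).as_rotvec()),dec-1)
        rows.append({k_:float(v) for k_,v in zip(("tx","ty","tz","wx","wy","wz"),[*d,*w]) if abs(v)>0})
        p=p+r.apply(d/100); r=r*R.from_rotvec(np.radians(w))
    print(json.dumps(rows)); return p,r
def down(yaw):
    """tool pointing down, tool x at yaw (deg)"""
    c,s_=np.cos(np.radians(yaw)),np.sin(np.radians(yaw))
    return R.from_matrix(np.array([[c,s_,0],[s_,-c,0],[0,0,-1]]))
E
python3 - <<'E'
from h import *
plan([0.4184,-0.3595,0.36],down(84.5),10)
E
```

```text
[{"tx": 3.18, "ty": -1.24, "tz": 0.44, "wz": -7.0}, {"tx": 3.31, "ty": -0.85, "tz": 0.44, "wz": -7.1}, {"tx": 3.39, "ty": -0.43, "tz": 0.45, "wz": -7.0}, {"tx": 3.42, "ty": -0.01, "tz": 0.44, "wz": -7.1}, {"tx": 3.39, "ty": 0.41, "tz": 0.44, "wz": -7.0}, {"tx": 3.32, "ty": 0.82, "tz": 0.44, "wz": -7.1}, {"tx": 3.19, "ty": 1.22, "tz": 0.45, "wy": -0.1, "wz": -7.0}, {"tx": 3.02, "ty": 1.6, "tz": 0.43, "wz": -7.0}, {"tx": 2.8, "ty": 1.96, "tz": 0.44, "wz": -7.1}, {"tx": 2.54, "ty": 2.29, "tz": 0.44, "wx": -0.1, "wz": -7.0}]
```

carry_out:
  motion:
    - {"jaw": 1,"tx": 3.2,"ty": -1.2,"tz": 0.4,"wz": -7}
    - {"jaw": 1,"tx": 3.3,"ty": -0.9,"tz": 0.4,"wz": -7}
    - {"jaw": 1,"tx": 3.4,"ty": -0.4,"tz": 0.4,"wz": -7}
    - {"jaw": 1,"tx": 3.4,"tz": 0.4,"wz": -7}
    - {"jaw": 1,"tx": 3.4,"ty": 0.4,"tz": 0.5,"wz": -7}
    - {"jaw": 1,"tx": 3.3,"ty": 0.8,"tz": 0.5,"wz": -7}
    - {"jaw": 1,"tx": 3.2,"ty": 1.2,"tz": 0.4,"wz": -7}
    - {"jaw": 1,"tx": 3.0,"ty": 1.6,"tz": 0.4,"wz": -7}
    - {"jaw": 1,"tx": 2.8,"ty": 2.0,"tz": 0.5,"wz": -7}
    - {"jaw": 1,"tx": 2.5,"ty": 2.3,"tz": 0.5,"wz": -7}
    - {"jaw": 1}

```text
invalid input at $.motion[0]: expected keys jaw, tx, ty, tz, wx, wy, wz
```

Run:
```python
from h import *
s=get_state();print(s["clock"],s["joint_pos"],s["tcp_pos"],rot(s).as_matrix().round(3),s["wrist_force"],s["finger_gap"])
snap("wrist","w1.png")
print(proj("wrist",[[0.4184,-0.3595,.097],[0.4234,-.3074,.097],[.4134,-.4116,.097]]))
```

```text
0.15 [-1.46458539e+00  3.13847012e-01  4.52216279e-02  1.30363096e+00
  1.29059125e-05  1.43121293e+00] [ 0.13989797 -0.55756289  0.40399518] [[ 0.97   0.243 -0.   ]
 [ 0.243 -0.97   0.001]
 [ 0.    -0.001 -1.   ]] [-0.74065956  0.26241642  0.04682908] 0.08553472334352709
[[ 110.36938166 -329.43242585]
 [  20.34945367 -370.97344504]
 [ 196.40165975 -289.73156632]]
```

View pics/w1.png

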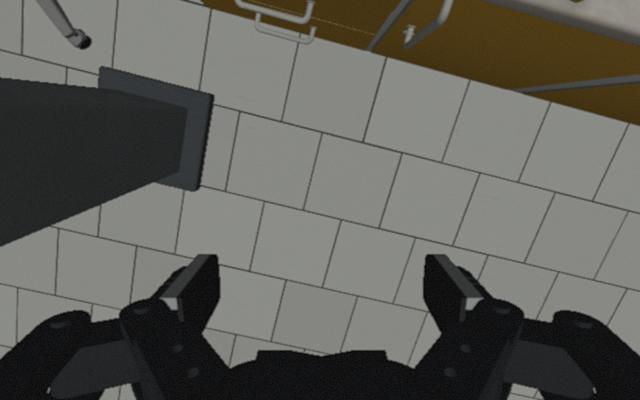

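carry_out:
  motion:
    - {"jaw": 1,"tx": 3.2,"ty": -1.2,"tz": 0.4,"wx": 0,"wy": 0,"wz": -7}
    - {"jaw": 1,"tx": 3.3,"ty": -0.9,"tz": 0.4,"wx": 0,"wy": 0,"wz": -7}
    - {"jaw": 1,"tx": 3.4,"ty": -0.4,"tz": 0.4,"wx": 0,"wy": 0,"wz": -7}
    - {"jaw": 1,"tx": 3.4,"ty": 0,"tz": 0.4,"wx": 0,"wy": 0,"wz": -7}
    - {"jaw": 1,"tx": 3.4,"ty": 0.4,"tz": 0.5,"wx": 0,"wy": 0,"wz": -7}
    - {"jaw": 1,"tx": 3.3,"ty": 0.8,"tz": 0.5,"wx": 0,"wy": 0,"wz": -7}
    - {"jaw": 1,"tx": 3.2,"ty": 1.2,"tz": 0.4,"wx": 0,"wy": 0,"wz": -7}
    - {"jaw": 1,"tx": 3.0,"ty": 1.6,"tz": 0.4,"wx": 0,"wy": 0,"wz": -7}
    - {"jaw": 1,"tx": 2.8,"ty": 2.0,"tz": 0.5,"wx": 0,"wy": 0,"wz": -7}
    - {"jaw": 1,"tx": 2.5,"ty": 2.3,"tz": 0.5,"wx": 0,"wy": 0,"wz": -7}
    - {"jaw": 1,"tx": 0,"ty": 0,"tz": 0,"wx": 0,"wy": 0,"wz": 0}

```text
clock: 1.58
tcp_pos: [0.4204, -0.3599, 0.36]
orientation: [-0.001, 0.741, 0.671, 0.0]
wrist_force: [-0.5, 0.0, -0.4]
finger_gap: 0.0855
```

```bash
sed -i 's/ if abs(v)>0})/})/; s/rows.append({k_/rows.append({"jaw":J,**{k_/; s/,\[\*d,\*w\])})/,[*d+0.0,*w+0.0])}})/; s/dec=2):/dec=2,J=1):/' h.py
python3 - <<'E'
from h import *
s=get_state();print(s["clock"],s["joint_pos"],s["tcp_pos"],rot(s).as_matrix().round(3),s["wrist_force"],s["finger_gap"])
snap("wrist","w1.png")
print(proj("wrist",[[0.4184,-0.3595,.097],[0.4234,-.3074,.097],[.4134,-.4116,.097]]))
plan([0.4184,-0.3595,0.241],down(84.5),3)
E
```

```text
1.575 [-8.53122756e-01  2.88785260e-01 -9.78323149e-02  1.18535166e+00
  2.35700592e-04  8.17388471e-01] [ 0.42040213 -0.35988854  0.36002035] [[ 0.1    0.995 -0.001]
 [ 0.995 -0.1    0.001]
 [ 0.001 -0.001 -1.   ]] [-0.49324311  0.01693935 -0.38447483] 0.085518157218751
[[318.55329787 204.57740797]
 [317.89532126 129.41237931]
 [319.14069982 271.68022546]]
[{"jaw": 1, "tx": 0.03, "ty": -0.04, "tz": 3.98, "wx": 0.0, "wy": 0.0, "wz": -0.1}, {"jaw": 1, "tx": 0.03, "ty": -0.04, "tz": 3.97, "wx": 0.0, "wy": 0.0, "wz": -0.1}, {"jaw": 1, "tx": 0.03, "ty": -0.04, "tz": 3.98, "wx": -0.1, "wy": 0.0, "wz": -0.1}]
```

View pics/w1.png

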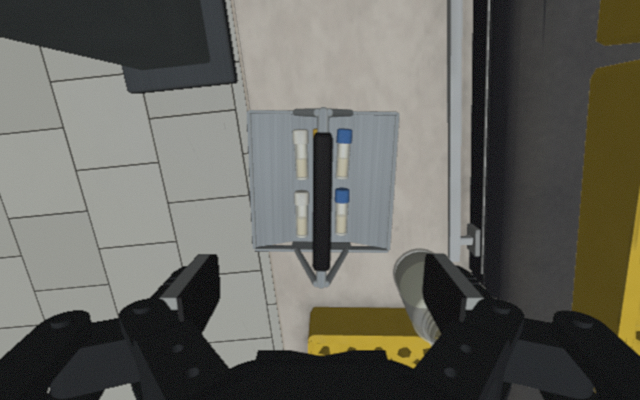

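carry_out:
  motion:
    - {"jaw": 1,"tx": 0,"ty": 0,"tz": 4,"wx": 0,"wy": 0,"wz": 0}
    - {"jaw": 1,"tx": 0,"ty": 0,"tz": 4,"wx": 0,"wy": 0,"wz": 0}
    - {"jaw": 1,"tx": 0,"ty": 0,"tz": 2.5,"wx": 0,"wy": 0,"wz": 0}
    - {"jaw": 1,"tx": 0,"ty": 0,"tz": 1.4,"wx": 0,"wy": 0,"wz": 0}
    - {"jaw": 0,"tx": 0,"ty": 0,"tz": 0,"wx": 0,"wy": 0,"wz": 0}
    - {"jaw": -0.5,"tx": 0,"ty": 0,"tz": 0,"wx": 0,"wy": 0,"wz": 0}
    - {"jaw": -1,"tx": 0,"ty": 0,"tz": 0,"wx": 0,"wy": 0,"wz": 0}
    - {"jaw": -1,"tx": 0,"ty": 0,"tz": 0,"wx": 0,"wy": 0,"wz": 0}
    - {"jaw": -1,"tx": 0,"ty": 0,"tz": 0,"wx": 0,"wy": 0,"wz": 0}
    - {"jaw": -1,"tx": 0,"ty": 0,"tz": 0,"wx": 0,"wy": 0,"wz": 0}
  force: 90

```text
clock: 2.88
tcp_pos: [0.4196, -0.3617, 0.2427]
orientation: [0.001, 0.743, 0.67, 0.0]
wrist_force: [1.0, 0.6, 5.7]
finger_gap: 0.0126
```

Run:
```python
from h import *
s=get_state();print(s["clock"],s["joint_pos"],s["tcp_pos"],s["wrist_force"],s["finger_gap"])
snap("wrist","w2.png")
snap("side","s2.png")
```

```text
2.875 [-8.56339435e-01  3.73643835e-01 -2.82982723e-01  9.11890980e-01
  2.62092475e-04  8.17467785e-01] [ 0.41961589 -0.3616646   0.24268572] [1.00492998 0.55297191 5.69759522] 0.012635814963627286
```

View pics/w2.png

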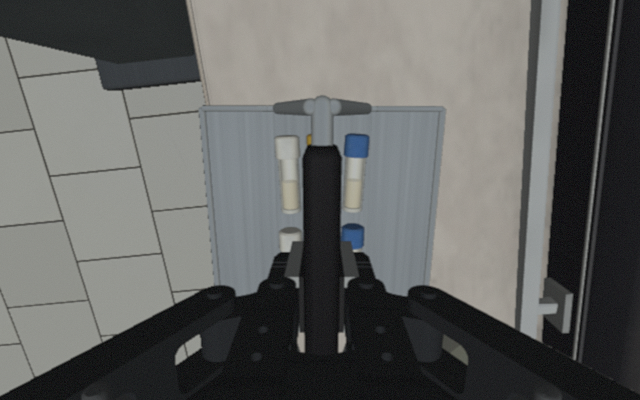

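View pics/s2.png

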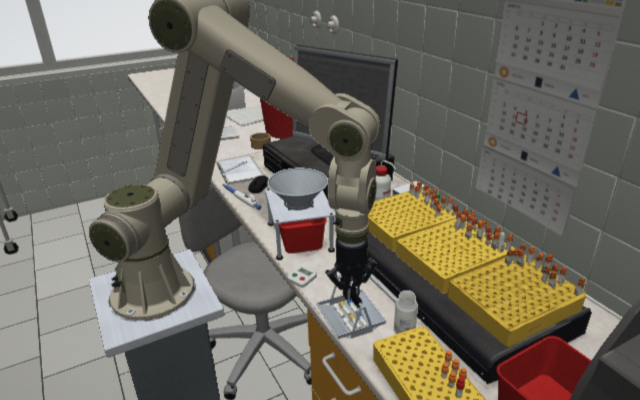

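carry_out:
  motion:
    - {"jaw": -1,"tx": 0,"ty": 0,"tz": -1,"wx": 0,"wy": 0,"wz": 0}
    - {"jaw": -1,"tx": 0,"ty": 0,"tz": -2,"wx": 0,"wy": 0,"wz": 0}
    - {"jaw": -1,"tx": 0,"ty": 0,"tz": -3,"wx": 0,"wy": 0,"wz": 0}
    - {"jaw": -1,"tx": 0,"ty": 0,"tz": -3,"wx": 0,"wy": 0,"wz": 0}
    - {"jaw": -1,"tx": 0,"ty": 0,"tz": -3,"wx": 0,"wy": 0,"wz": 0}
    - {"jaw": -1,"tx": 0,"ty": 0,"tz": -3,"wx": 0,"wy": 0,"wz": 0}
    - {"jaw": -1,"tx": 0,"ty": 0,"tz": -3,"wx": 0,"wy": 0,"wz": 0}
    - {"jaw": -1,"tx": 0,"ty": 0,"tz": -3,"wx": 0,"wy": 0,"wz": 0}
    - {"jaw": -1,"tx": 0,"ty": 0,"tz": -2,"wx": 0,"wy": 0,"wz": 0}
    - {"jaw": -1,"tx": 0,"ty": 0,"tz": 0,"wx": 0,"wy": 0,"wz": 0}

```text
clock: 4.22
tcp_pos: [0.419, -0.3614, 0.4727]
orientation: [0.001, 0.743, 0.67, -0.0]
wrist_force: [-0.3, 0.2, -4.7]
finger_gap: 0.0126
```

Run:
```python
from h import *
from scipy.optimize import least_squares
s=get_state();print(s["clock"],s["joint_pos"],s["tcp_pos"],s["wrist_force"],s["ft_torque"],s["finger_gap"])
snap("wrist","w3.png")
D=[([-1.46462618e+00,3.14008648e-01,4.49751295e-02,1.30362694],[0.13986843,-0.55751826,0.40380233]),
([-8.53122756e-01,2.88785260e-01,-9.78323149e-02,1.18535166],[0.42040213,-0.35988854,0.36002035]),
([-8.56339435e-01,3.73643835e-01,-2.82982723e-01,9.11890980e-01],[0.41961589,-0.3616646,0.24268572]),(s["joint_pos"][:4],s["tcp_pos"])]
def f(x):
    a,L1,L2,h,c=x;o=[]
    for j,p in D:
        q=j[1]-j[2]+c*0; u=np.array([np.cos(j[0]),np.sin(j[0])]); r=p[:2]@u
        o+=[a+L1*np.sin(j[1])+L2*np.cos(q)-r, h+L1*np.cos(j[1])-L2*np.sin(q)-p[2]]
    return o
r=least_squares(f,[0,.4,.4,.2,0]);print(r.x,np.array(r.fun).round(4)); 
for j,p in D: u=np.array([-np.sin(j[0]),np.cos(j[0])]);print(p[:2]@u)
```

```text
4.225 [-8.56664630e-01  2.61265726e-01  1.40594656e-01  1.44862474e+00
 -2.76247270e-04  8.17410313e-01] [ 0.4190484  -0.36138623  0.47270511] [-0.25160514  0.21560205 -4.6830296 ] [-0.00103413  0.01148419  0.00631593] 0.012611776336159045
[-0.05722514  0.7586305   0.41310348 -0.21030939  0.        ] [ 0.0061 -0.0024 -0.0062  0.0011 -0.0013  0.0011  0.0013  0.0001]
0.08000020921797621
0.08002988378391071
0.08003323072829807
0.07996497184662973
```

View pics/w3.png

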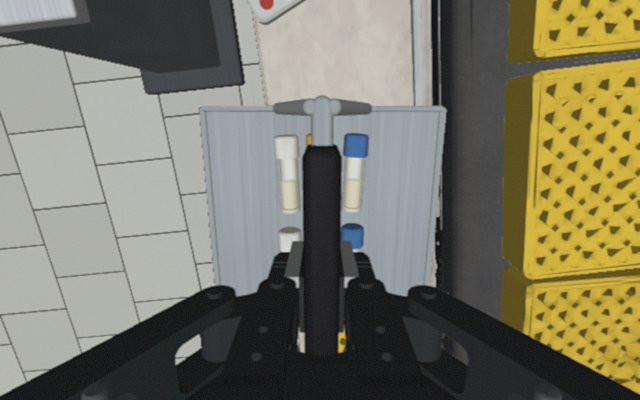

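```bash
cat > fk.py <<'E'
import numpy as np
from scipy.optimize import least_squares
D=[([-1.46462618e+00,3.14008648e-01,4.49751295e-02,1.30362694],[0.13986843,-0.55751826,0.40380233]),
([-8.53122756e-01,2.88785260e-01,-9.78323149e-02,1.18535166],[0.42040213,-0.35988854,0.36002035]),
([-8.56339435e-01,3.73643835e-01,-2.82982723e-01,9.11890980e-01],[0.41961589,-0.3616646,0.24268572]),
([-8.56664630e-01,2.61265726e-01,1.40594656e-01,1.44862474e+00],[ 0.4190484,-0.36138623,0.47270511])]
def f(x):
    a,L1,L2,h,c,d=x;o=[]
    for j,p in D:
        q=j[1]-j[2]+c; u=np.array([np.cos(j[0]),np.sin(j[0])]); r=np.array(p[:2])@u
        o+=[a+L1*np.sin(j[1]+d)+L2*np.cos(q)-r, h+L1*np.cos(j[1]+d)-L2*np.sin(q)-p[2]]
    return o
if __name__=="__main__":
  for c0 in (0,.2,-.2):
    r=least_squares(lambda x:f([*x,0]),[0,.5,.5,0,c0]);print(r.x,np.array(r.fun).round(4))
    r=least_squares(lambda x:f([0,*x]),[.5,.5,0,c0,0]);print(r.x,np.array(r.fun).round(4))
E
python3 fk.py
python3 - <<'E'
from h import *
s=get_state()
plan([0.50,0.0345+.003,0.475],down(84.4),14,J=-1)
E
```

```text
[-8.60585871e-05  5.19859186e-01  4.12862190e-01 -3.59217693e-02
 -1.36071746e-01] [ 0.0005 -0.      0.0003  0.     -0.0003  0.     -0.0005 -0.0001]
[ 5.19003236e-01  4.12804051e-01 -3.52108102e-02 -1.36461431e-01
  3.97608370e-04] [ 0.0005 -0.      0.0004  0.     -0.0003  0.     -0.0005 -0.0001]
[-8.60572153e-05  5.19859181e-01  4.12862190e-01 -3.59217650e-02
 -1.36071749e-01] [ 0.0005 -0.      0.0003  0.     -0.0003  0.     -0.0005 -0.0001]
[ 5.19003234e-01  4.12804051e-01 -3.52108090e-02 -1.36461431e-01
  3.97609229e-04] [ 0.0005 -0.      0.0004  0.     -0.0003  0.     -0.0005 -0.0001]
[-8.60580871e-05  5.19859184e-01  4.12862190e-01 -3.59217677e-02
 -1.36071749e-01] [ 0.0005 -0.      0.0003  0.     -0.0003  0.     -0.0005 -0.0001]
[ 5.19003235e-01  4.12804051e-01 -3.52108099e-02 -1.36461432e-01
  3.97608648e-04] [ 0.0005 -0.      0.0004  0.     -0.0003  0.     -0.0005 -0.0001]
[{"jaw": -1, "tx": 2.89, "ty": 0.28, "tz": -0.03, "wx": 0.0, "wy": 0.0, "wz": 0.0}, {"jaw": -1, "tx": 2.9, "ty": 0.28, "tz": -0.02, "wx": 0.0, "wy": 0.0, "wz": 0.0}, {"jaw": -1, "tx": 2.89, "ty": 0.29, "tz"
[... 253 characters left out ...]
.02, "wx": 0.0, "wy": 0.0, "wz": 0.0}, {"jaw": -1, "tx": 2.89, "ty": 0.28, "tz": -0.03, "wx": 0.0, "wy": 0.0, "wz": -0.1}, {"jaw": -1, "tx": 2.89, "ty": 0.3, "tz": -0.03, "wx": 0.0, "wy": 0.0, "wz": 0.0}, {"jaw": -1, "tx": 2.89, "ty": 0.29, "tz": -0.02, "wx": 0.0, "wy": 0.0, "wz": 0.0}, {"jaw": -1, "tx": 2.89, "ty": 0.29, "tz": -0.03, "wx": 0.0, "wy": 0.0, "wz": 0.0}, {"jaw": -1, "tx": 2.9, "ty": 0.29, "tz": -0.02, "wx": 0.0, "wy": 0.0, "wz": -0.1}, {"jaw": -1, "tx": 2.89, "ty": 0.3, "tz": -0.03, "wx": 0.0, "wy": 0.0, "wz": 0.0}, {"jaw": -1, "tx": 2.89, "ty": 0.3, "tz": -0.02, "wx": 0.0, "wy": 0.0, "wz": 0.0}, {"jaw": -1, "tx": 2.89, "ty": 0.29, "tz": -0.03, "wx": 0.0, "wy": 0.0, "wz": 0.0}]
```

Run:
```python
import numpy as np
from scipy.optimize import least_squares
L1,L2,hp,c=.5199,.4129,-.0359,-.1361
for r0 in (.44,.5):
 for L3 in (.15,.2,.25):
  for ph in (0,30,60,-30,-60):
    p=np.radians(ph); W=np.array([r0,.318])+(.155+L3)*np.array([-np.sin(p),np.cos(p)])
    f=lambda x:[L1*np.sin(x[0])+L2*np.cos(x[0]-x[1]+c)-W[0],hp+L3+L1*np.cos(x[0])-L2*np.sin(x[0]-x[1]+c)-W[1]]
    s=least_squares(f,[.3,.1]);j4=np.pi/2-p-s.x[0]+s.x[1];print(r0,L3,ph,s.x.round(2),j4.round(2),"ok" if s.cost<1e-8 and -.86<s.x[0]<1.69 and -1.03<s.x[1]<1.26 and j4<2.34 else "BAD")
```

```text
0.44 0.15 0 [ 0.05 -0.11] 1.41 ok
0.44 0.15 30 [-0.24 -0.47] 0.82 ok
0.44 0.15 60 [-0.44 -0.86] 0.11 ok
0.44 0.15 -30 [0.35 0.17] 1.91 ok
0.44 0.15 -60 [0.61 0.3 ] 2.31 ok
0.44 0.2 0 [ 0.05 -0.11] 1.41 ok
0.44 0.2 30 [-0.29 -0.52] 0.82 ok
0.44 0.2 60 [-0.53 -0.95] 0.1 ok
0.44 0.2 -30 [0.41 0.23] 1.92 ok
0.44 0.2 -60 [0.71 0.42] 2.33 ok
0.44 0.25 0 [ 0.05 -0.11] 1.41 ok
0.44 0.25 30 [-0.34 -0.56] 0.83 ok
0.44 0.25 60 [-0.63 -1.05] 0.11 BAD
0.44 0.25 -30 [0.46 0.29] 1.93 ok
0.44 0.25 -60 [0.82 0.57] 2.37 BAD
0.5 0.15 0 [0.17 0.02] 1.43 ok
0.5 0.15 30 [-0.12 -0.37] 0.79 ok
0.5 0.15 60 [-0.3  -0.78] 0.04 ok
0.5 0.15 -30 [0.48 0.36] 1.97 ok
0.5 0.15 -60 [0.74 0.54] 2.42 BAD
0.5 0.2 0 [0.17 0.02] 1.43 ok
0.5 0.2 30 [-0.17 -0.43] 0.79 ok
0.5 0.2 60 [-0.38 -0.89] 0.01 ok
0.5 0.2 -30 [0.53 0.43] 1.99 ok
0.5 0.2 -60 [0.86 0.71] 2.46 BAD
0.5 0.25 0 [0.17 0.02] 1.43 ok
0.5 0.25 30 [-0.22 -0.48] 0.78 ok
0.5 0.25 60 [-0.46 -0.99] -0.01 ok
0.5 0.25 -30 [0.59 0.51] 2.01 ok
0.5 0.25 -60 [1.   0.94] 2.55 BAD
```

carry_out:
  motion:
    - {"jaw": -1,"tx": 1.5,"ty": 0.4,"tz": 0,"wx": 0,"wy": 0,"wz": 0}
    - {"jaw": -1,"tx": 2.5,"ty": 0.4,"tz": 0,"wx": 0,"wy": 0,"wz": 0}
    - {"jaw": -1,"tx": 2.9,"ty": 0.4,"tz": -0.2,"wx": 0,"wy": 0,"wz": 0}
    - {"jaw": -1,"tx": 2.9,"ty": 0.4,"tz": 0,"wx": 0,"wy": 0,"wz": 0}
    - {"jaw": -1,"tx": 2.9,"ty": 0.4,"tz": 0,"wx": 0,"wy": 0,"wz": 0}
    - {"jaw": -1,"tx": 2.9,"ty": 0.4,"tz": 0,"wx": 0,"wy": 0,"wz": 0}
    - {"jaw": -1,"tx": 2.9,"ty": 0.4,"tz": 0,"wx": 0,"wy": 0,"wz": 0}
    - {"jaw": -1,"tx": 2.9,"ty": 0.4,"tz": 0,"wx": 0,"wy": 0,"wz": 0}
    - {"jaw": -1,"tx": 2.9,"ty": 0.4,"tz": 0,"wx": 0,"wy": 0,"wz": 0}
    - {"jaw": -1,"tx": 2.9,"ty": 0.4,"tz": 0,"wx": 0,"wy": 0,"wz": 0}
    - {"jaw": -1,"tx": 2.9,"ty": 0.4,"tz": 0,"wx": 0,"wy": 0,"wz": 0}
    - {"jaw": -1,"tx": 2.9,"ty": 0.4,"tz": 0,"wx": 0,"wy": 0,"wz": 0}
    - {"jaw": -1,"tx": 2.9,"ty": 0.4,"tz": 0,"wx": 0,"wy": 0,"wz": 0}
    - {"jaw": -1,"tx": 2.5,"ty": 0.3,"tz": 0,"wx": 0,"wy": 0,"wz": 0}
    - {"jaw": -1,"tx": 1.6,"ty": 0.2,"tz": 0,"wx": 0,"wy": 0,"wz": 0}
    - {"jaw": -1,"tx": 0,"ty": 0,"tz": 0,"wx": 0,"wy": 0,"wz": 0}

```text
clock: 6.28
tcp_pos: [0.5168, 0.0319, 0.4729]
orientation: [-0.001, 0.742, 0.67, -0.001]
wrist_force: [-0.2, -0.0, -3.7]
finger_gap: 0.0125
```

Run:
```python
from h import *
s=get_state();print(s["clock"],s["joint_pos"],s["tcp_pos"],rot(s).as_matrix().round(3),s["wrist_force"],s["ft_torque"],s["finger_gap"])
snap("wrist","w4.png"); snap("side","s4.png",(200,100,400,300),3); snap("top","t4.png")
print(proj("wrist",[[.474,.0345,.206]]))
```

```text
6.275 [-9.34413603e-02  1.91539894e-01  5.17557782e-02  1.43256614e+00
 -1.56577384e-04  1.57847140e+00] [0.51677555 0.03190134 0.47292044] [[ 0.101  0.995 -0.002]
 [ 0.995 -0.101 -0.   ]
 [-0.    -0.002 -1.   ]] [-0.15849212 -0.04618044 -3.67598037] [-0.02686514  0.08667613  0.03337885] 0.012503601180557364
[[260.95860999 204.46089614]]
```

View pics/w4.png

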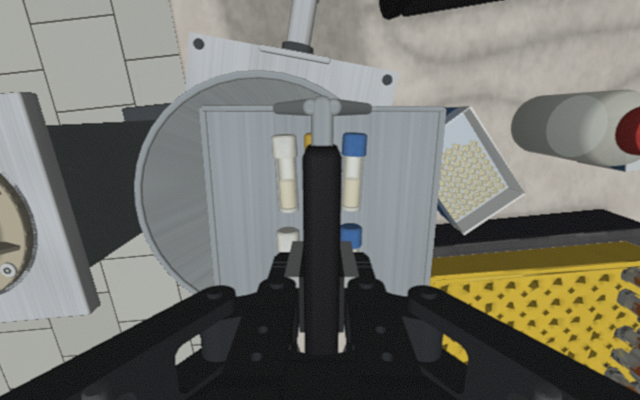

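View pics/s4.png

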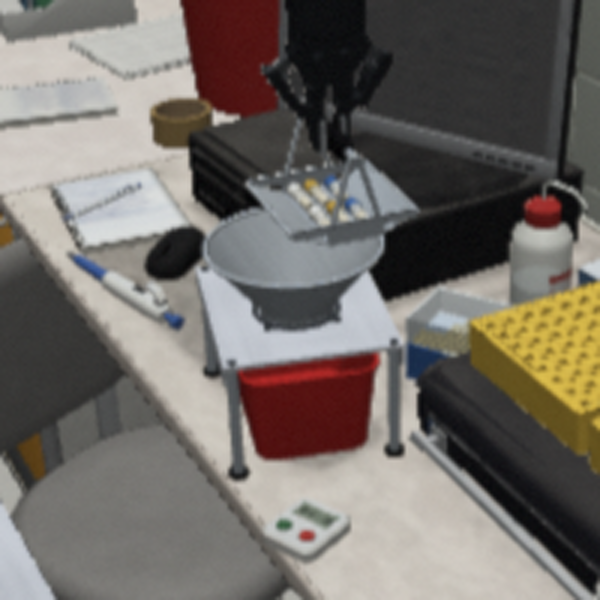

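View pics/t4.png

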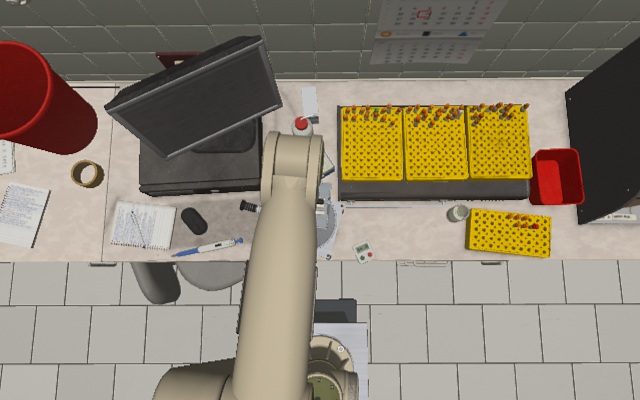

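carry_out:
  motion:
    - {"jaw": -1,"tx": 0,"ty": -1.35,"tz": 0.06,"wx": -5,"wy": 0,"wz": 0}
    - {"jaw": -1,"tx": 0,"ty": -1.35,"tz": 0.06,"wx": -5,"wy": 0,"wz": 0}
    - {"jaw": -1,"tx": 0,"ty": -1.35,"tz": 0.06,"wx": -5,"wy": 0,"wz": 0}
    - {"jaw": -1,"tx": 0,"ty": -1.08,"tz": 0.04,"wx": -4,"wy": 0,"wz": 0}
    - {"jaw": -1,"tx": 0,"ty": -0.54,"tz": 0.01,"wx": -2,"wy": 0,"wz": 0}
    - {"jaw": -1,"tx": 0,"ty": -0.54,"tz": 0.01,"wx": -2,"wy": 0,"wz": 0}
    - {"jaw": -1,"tx": 0,"ty": -0.54,"tz": 0.01,"wx": -2,"wy": 0,"wz": 0}
    - {"jaw": -1,"tx": 0,"ty": -0.54,"tz": 0.01,"wx": -2,"wy": 0,"wz": 0}
    - {"jaw": -1,"tx": 0,"ty": -0.54,"tz": 0.01,"wx": -2,"wy": 0,"wz": 0}
    - {"jaw": -1,"tx": 0,"ty": -0.54,"tz": 0.01,"wx": -2,"wy": 0,"wz": 0}
    - {"jaw": -1,"tx": 0,"ty": -0.54,"tz": 0.01,"wx": -2,"wy": 0,"wz": 0}
    - {"jaw": -1,"tx": 0,"ty": 0,"tz": 0,"wx": 0,"wy": 0,"wz": 0}

```text
clock: 7.92
tcp_pos: [0.432, 0.0388, 0.4478]
orientation: [0.21, 0.713, 0.642, 0.189]
wrist_force: [0.2, 0.0, -3.8]
finger_gap: 0.0125
```

Run:
```python
from h import *
s=get_state();print(s["clock"],s["joint_pos"],s["tcp_pos"]+rot(s).apply([0,0,.155]),np.degrees(np.arccos(-rot(s).as_matrix()[2,2])),s["wrist_force"])
snap("wrist","w5.png"); snap("side","s5.png",(200,100,400,300),3)
```

```text
7.925 [-0.09413804 -0.2473117  -0.53688866  0.7075396  -0.00599245  1.57951031] [0.51563586 0.02997477 0.31757222] 32.87102185004313 [ 0.18571594  0.03193148 -3.77395351]
```

View pics/w5.png

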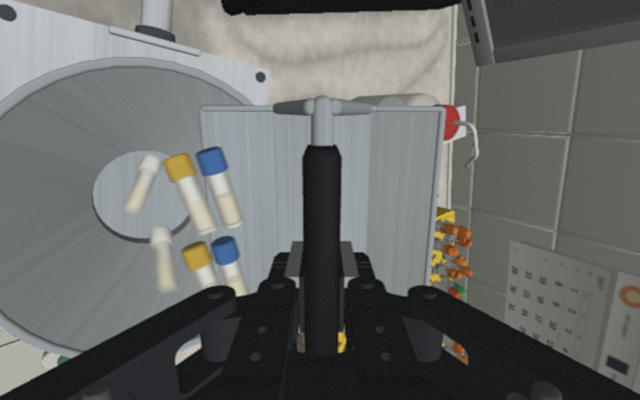

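View pics/s5.png

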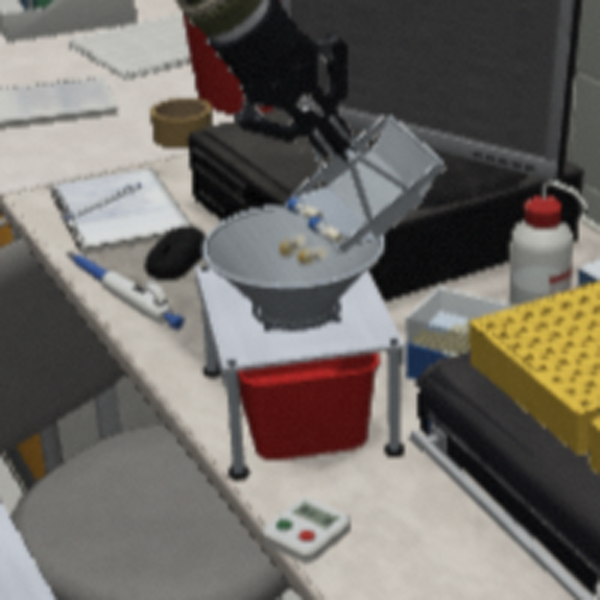

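carry_out:
  motion:
    - {"jaw": -1,"tx": 0,"ty": -0.27,"tz": 0,"wx": -1,"wy": 0,"wz": 0}
    - {"jaw": -1,"tx": 0,"ty": -0.27,"tz": 0,"wx": -1,"wy": 0,"wz": 0}
    - {"jaw": -1,"tx": 0,"ty": -0.54,"tz": 0.01,"wx": -2,"wy": 0,"wz": 0}
    - {"jaw": -1,"tx": 0,"ty": -0.54,"tz": 0.01,"wx": -2,"wy": 0,"wz": 0}
    - {"jaw": -1,"tx": 0,"ty": -0.54,"tz": 0.01,"wx": -2,"wy": 0,"wz": 0}
    - {"jaw": -1,"tx": 0,"ty": -0.81,"tz": 0.02,"wx": -3,"wy": 0,"wz": 0}
    - {"jaw": -1,"tx": 0,"ty": -0.81,"tz": 0.02,"wx": -3,"wy": 0,"wz": 0}
    - {"jaw": -1,"tx": 0,"ty": 0,"tz": 0,"wx": 0,"wy": 0,"wz": 0}
    - {"jaw": -1,"tx": 0,"ty": 0,"tz": 0,"wx": 0,"wy": 0,"wz": 0}
    - {"jaw": -1,"tx": 0,"ty": 0,"tz": 0,"wx": 0,"wy": 0,"wz": 0}

```text
clock: 9.28
tcp_pos: [0.4049, 0.0422, 0.425]
orientation: [0.296, 0.681, 0.614, 0.267]
wrist_force: [-0.5, 0.3, -2.9]
finger_gap: 0.0127
```

Run:
```python
from h import *
s=get_state();print(s["clock"],s["joint_pos"],s["tcp_pos"]+rot(s).apply([0,0,.155]),np.degrees(np.arccos(-rot(s).as_matrix()[2,2])),s["wrist_force"])
snap("wrist","w6.png"); snap("side","s6.png",(200,100,400,300),3)
```

```text
9.275 [-0.09094387 -0.38659652 -0.78128883  0.35548868 -0.0091093   1.57914181] [0.51767249 0.03054499 0.31936021] 47.02001122289693 [-0.49575077  0.29960364 -2.92737431]
```

View pics/w6.png

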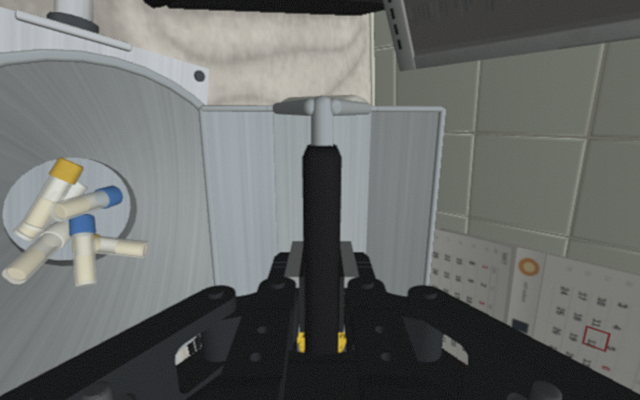

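View pics/s6.png

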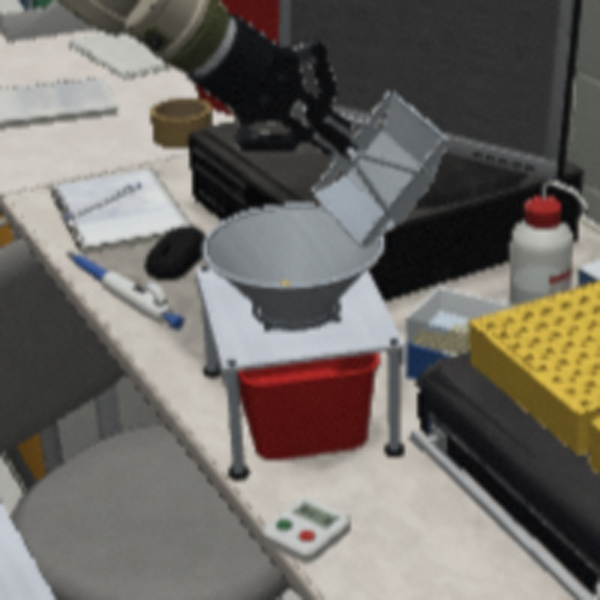

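carry_out:
  motion:
    - {"jaw": -1,"tx": 0,"ty": 1.08,"tz": 0.04,"wx": 4,"wy": 0,"wz": 0}
    - {"jaw": -1,"tx": 0,"ty": 1.35,"tz": 0.06,"wx": 5,"wy": 0,"wz": 0}
    - {"jaw": -1,"tx": 0,"ty": 1.35,"tz": 0.06,"wx": 5,"wy": 0,"wz": 0}
    - {"jaw": -1,"tx": 0,"ty": 1.35,"tz": 0.06,"wx": 5,"wy": 0,"wz": 0}
    - {"jaw": -1,"tx": 0,"ty": 1.35,"tz": 0.06,"wx": 5,"wy": 0,"wz": 0}
    - {"jaw": -1,"tx": 0,"ty": 1.35,"tz": 0.06,"wx": 5,"wy": 0,"wz": 0}
    - {"jaw": -1,"tx": 0,"ty": 1.35,"tz": 0.06,"wx": 5,"wy": 0,"wz": 0}
    - {"jaw": -1,"tx": 0,"ty": 1.35,"tz": 0.06,"wx": 5,"wy": 0,"wz": 0}
    - {"jaw": -1,"tx": 0,"ty": 1.35,"tz": 0.06,"wx": 5,"wy": 0,"wz": 0}
    - {"jaw": -1,"tx": 0,"ty": 0.81,"tz": 0.02,"wx": 3,"wy": 0,"wz": 0}
    - {"jaw": -1,"tx": 0,"ty": 0,"tz": 0,"wx": 0,"wy": 0,"wz": 0}

```text
clock: 10.75
tcp_pos: [0.519, 0.0303, 0.473]
orientation: [0.0, 0.743, 0.67, 0.0]
wrist_force: [1.3, -0.6, -3.0]
finger_gap: 0.0127
```

Run:
```python
from h import *
s=get_state();print(s["clock"],s["joint_pos"],s["tcp_pos"],rot(s).as_matrix().round(3))
snap("wrist","w7.png")
d=np.array([.4195,-.3610,.475])-s["tcp_pos"];print(rot(s).inv().apply(d)*100, np.degrees((rot(s).inv()*down(84.3)).as_rotvec()))
```

```text
10.75 [-9.61236391e-02  1.94501351e-01  5.55868923e-02  1.43117375e+00
 -1.21709541e-04  1.57823037e+00] [0.51896293 0.0303167  0.47298503] [[ 0.103  0.995  0.001]
 [ 0.995 -0.103 -0.   ]
 [-0.     0.001 -1.   ]]
[-39.95022819  -5.84771741  -0.20099155] [ 0.04060921  0.00675438 -0.23342067]
```

View pics/w7.png

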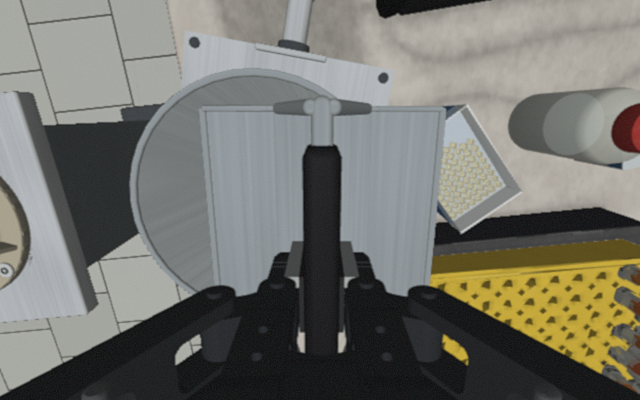

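Tray is empty (tray floor clear both sides of the handle). Return along the same path.

carry_out:
  motion:
    - {"jaw": -1,"tx": -1.6,"ty": -0.2,"tz": 0,"wx": 0,"wy": 0,"wz": 0}
    - {"jaw": -1,"tx": -3,"ty": -0.4,"tz": 0,"wx": 0,"wy": 0,"wz": 0}
    - {"jaw": -1,"tx": -4,"ty": -0.6,"tz": 0,"wx": 0,"wy": 0,"wz": 0}
    - {"jaw": -1,"tx": -4.5,"ty": -0.7,"tz": 0,"wx": 0,"wy": 0,"wz": 0}
    - {"jaw": -1,"tx": -4.5,"ty": -0.7,"tz": 0,"wx": 0,"wy": 0,"wz": 0}
    - {"jaw": -1,"tx": -4.5,"ty": -0.7,"tz": 0,"wx": 0,"wy": 0,"wz": 0}
    - {"jaw": -1,"tx": -4.5,"ty": -0.7,"tz": 0,"wx": 0,"wy": 0,"wz": 0}
    - {"jaw": -1,"tx": -4.5,"ty": -0.7,"tz": 0,"wx": 0,"wy": 0,"wz": 0}
    - {"jaw": -1,"tx": -4,"ty": -0.6,"tz": 0,"wx": 0,"wy": 0,"wz": 0}
    - {"jaw": -1,"tx": -3,"ty": -0.3,"tz": 1,"wx": 0,"wy": 0,"wz": 0}
    - {"jaw": -1,"tx": -1.8,"ty": -0.2,"tz": 2,"wx": 0,"wy": 0,"wz": 0}
    - {"jaw": -1,"tx": 0,"ty": 0,"tz": 4,"wx": 0,"wy": 0,"wz": 0}
    - {"jaw": -1,"tx": 0,"ty": 0,"tz": 4,"wx": 0,"wy": 0,"wz": 0}
    - {"jaw": -1,"tx": 0,"ty": 0,"tz": 4,"wx": 0,"wy": 0,"wz": 0}
    - {"jaw": -1,"tx": 0,"ty": 0,"tz": 3,"wx": 0,"wy": 0,"wz": 0}
    - {"jaw": -1,"tx": 0,"ty": 0,"tz": 2,"wx": 0,"wy": 0,"wz": 0}
    - {"jaw": -1,"tx": 0,"ty": 0,"tz": 1,"wx": 0,"wy": 0,"wz": 0}
    - {"jaw": -1,"tx": 0,"ty": 0,"tz": 0,"wx": 0,"wy": 0,"wz": 0}

```text
clock: 13.05
tcp_pos: [0.4178, -0.3603, 0.2637]
orientation: [0.0, 0.743, 0.67, -0.0]
wrist_force: [0.5, 1.5, -3.1]
finger_gap: 0.0128
```

Run:
```python
from h import *
s=get_state();print(s["clock"],s["tcp_pos"],rot(s).as_matrix().round(3),s["wrist_force"])
snap("side","s8.png",(230,150,430,350),3)
```

```text
13.05 [ 0.41780324 -0.3602985   0.26373249] [[ 0.103  0.995 -0.   ]
 [ 0.995 -0.103 -0.   ]
 [-0.    -0.    -1.   ]] [ 0.47130492  1.49842722 -3.12646324]
```

View pics/s8.png

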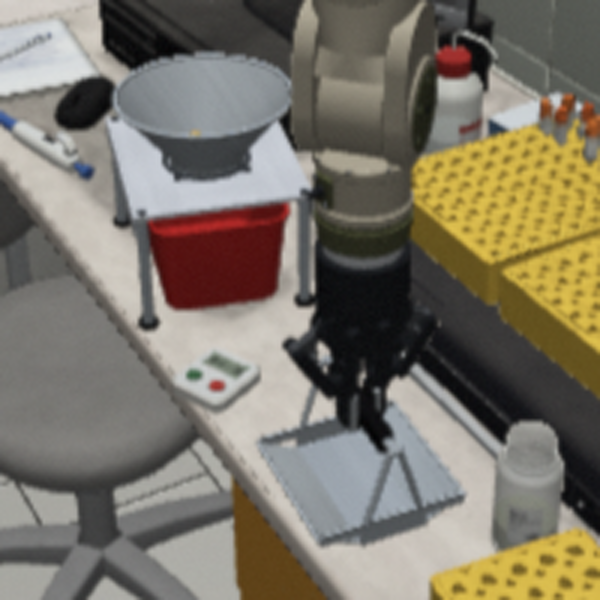

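carry_out:
  motion:
    - {"jaw": -1,"tx": 0,"ty": 0.3,"tz": 0.8,"wx": 0,"wy": 0,"wz": 0}
    - {"jaw": -1,"tx": 0,"ty": 0,"tz": 0.6,"wx": 0,"wy": 0,"wz": 0}
    - {"jaw": -1,"tx": 0,"ty": 0,"tz": 0.4,"wx": 0,"wy": 0,"wz": 0}
    - {"jaw": -1,"tx": 0,"ty": 0,"tz": 0.2,"wx": 0,"wy": 0,"wz": 0}
    - {"jaw": -1,"tx": 0,"ty": 0,"tz": 0,"wx": 0,"wy": 0,"wz": 0}

```text
clock: 13.72
tcp_pos: [0.4213, -0.3605, 0.2434]
orientation: [-0.0, 0.743, 0.67, -0.0]
wrist_force: [-0.3, -0.4, -3.0]
finger_gap: 0.0125
```

carry_out:
  motion:
    - {"jaw": -1,"tx": 0,"ty": 0,"tz": 0.1,"wx": 0,"wy": 0,"wz": 0}
    - {"jaw": -1,"tx": 0,"ty": 0,"tz": 0.1,"wx": 0,"wy": 0,"wz": 0}
    - {"jaw": -1,"tx": 0,"ty": 0,"tz": 0,"wx": 0,"wy": 0,"wz": 0}

```text
clock: 14.1
tcp_pos: [0.4215, -0.3606, 0.2426]
orientation: [0.001, 0.743, 0.67, 0.0]
wrist_force: [0.2, 2.0, 5.4]
finger_gap: 0.0126
```

carry_out:
  motion:
    - {"jaw": -0.5,"tx": 0,"ty": 0,"tz": 0,"wx": 0,"wy": 0,"wz": 0}
    - {"jaw": 0.2,"tx": 0,"ty": 0,"tz": 0,"wx": 0,"wy": 0,"wz": 0}
    - {"jaw": 1,"tx": 0,"ty": 0,"tz": 0,"wx": 0,"wy": 0,"wz": 0}
    - {"jaw": 1,"tx": 0,"ty": 0,"tz": 0,"wx": 0,"wy": 0,"wz": 0}
    - {"jaw": 1,"tx": 0,"ty": 0,"tz": -1,"wx": 0,"wy": 0,"wz": 0}
    - {"jaw": 1,"tx": 0,"ty": 0,"tz": -3,"wx": 0,"wy": 0,"wz": 0}
    - {"jaw": 1,"tx": 0,"ty": 0,"tz": -5,"wx": 0,"wy": 0,"wz": 0}
    - {"jaw": 1,"tx": 0,"ty": 0,"tz": -5,"wx": 0,"wy": 0,"wz": 0}
    - {"jaw": 1,"tx": 0,"ty": 0,"tz": -5,"wx": 0,"wy": 0,"wz": 0}
    - {"jaw": 1,"tx": 0,"ty": 0,"tz": -3,"wx": 0,"wy": 0,"wz": 0}
    - {"jaw": 1,"tx": 0,"ty": 0,"tz": 0,"wx": 0,"wy": 0,"wz": 0}

```text
clock: 15.48
tcp_pos: [0.4215, -0.3608, 0.4653]
orientation: [0.003, 0.743, 0.67, -0.0]
wrist_force: [-0.1, 0.5, -0.2]
finger_gap: 0.0855
```

Run:
```python
from h import *
s=get_state();print(s["clock"],s["joint_pos"],s["tcp_pos"],s["wrist_force"],s["finger_gap"])
snap("wrist","w9.png")
snap("top","t9.png",(215,150,485,275),2.9)
```

```text
15.475 [-8.52568836e-01  2.61486157e-01  1.22922934e-01  1.42569399e+00
 -3.85240740e-05  8.21422924e-01] [ 0.42153228 -0.36077359  0.46528712] [-0.14955028  0.47041678 -0.20052375] 0.08549939983515709
```

View pics/w9.png

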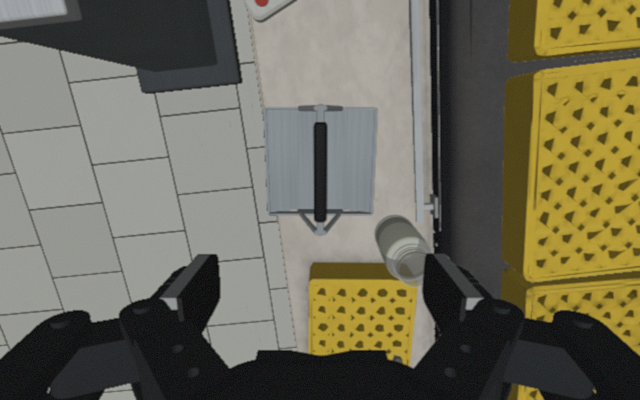

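View pics/t9.png

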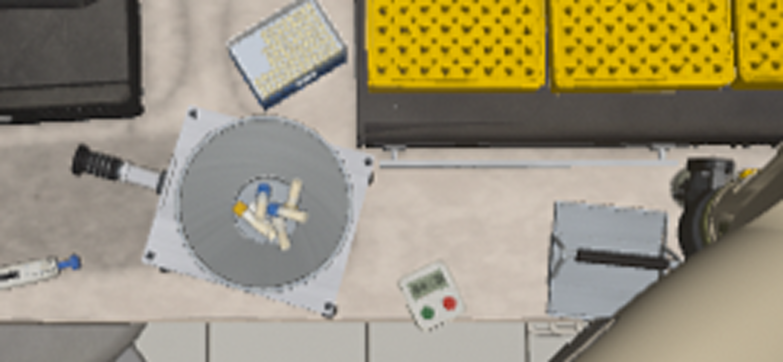

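Run:
```python
from h import *
np.set_printoptions(precision=4,suppress=True)
z1=lambda a:np.array(a)/5+[215,170]-0.4
for z in (0,.1):print(ray("top",z1([(240,100),(100,110)]),z))
s=get_state()
plan([.52,.215,.465],down(74.4),14)
```

```text
[[0.6032 0.1967 0.    ]
 [0.5966 0.2954 0.    ]]
[[0.5845 0.1813 0.1   ]
 [0.5784 0.2731 0.1   ]]
[{"jaw": 1, "tx": 4.16, "ty": 0.28, "tz": -0.03, "wx": 0.0, "wy": 0.0, "wz": 0.7}, {"jaw": 1, "tx": 4.17, "ty": 0.23, "tz": -0.02, "wx": 0.0, "wy": 0.0, "wz": 0.7}, {"jaw": 1, "tx": 4.16, "ty": 0.17, "tz": -0.03, "wx": 0.0, "wy": 0.0, "wz": 0.7}, {"jaw": 1, "tx": 4.17, "ty": 0.13, "tz": -0.02, "wx": 0.0, "wy": 0.0, "wz": 0.7}, {"jaw": 1, "tx": 4.17, "ty": 0.07, "tz": -0.03, "wx": 0.0, "wy": 0.0, "wz": 0.7}, {"jaw": 1, "tx": 4.17, "ty": 0.03, "tz": -0.02, "wx": 0.0, "wy": 0.0, "wz": 0.6}, {"jaw": 1, "tx": 4.17, "ty": -0.02, "tz": -0.03, "wx": 0.0, "wy": 0.0, "wz": 0.7}, {"jaw": 1, "tx": 4.17, "ty": -0.08, "tz": -0.02, "wx": 0.0, "wy": 0.0, "wz": 0.7}, {"jaw": 1, "tx": 4.17, "ty": -0.12, "tz": -0.03, "wx": 0.0, "wy": 0.0, "wz": 0.7}, {"jaw": 1, "tx": 4.17, "ty": -0.17, "tz": -0.02, "wx": 0.0, "wy": 0.0, "wz": 0.7}, {"jaw": 1, "tx": 4.16, "ty": -0.22, "tz": -0.03, "wx": 0.0, "wy": 0.0, "wz": 0.7}, {"jaw": 1, "tx": 4.16, "ty": -0.28, "tz": -0.02, "wx": 0.0, "wy": 0.0, "wz": 0.7}, {"jaw": 1, "tx": 4.16, "ty": -0.32, "tz": -0.03, "wx": 0.0, "wy": 0.0, "wz": 0.7}, {"jaw": 1, "tx": 4.16, "ty": -0.38, "tz": -0.02, "wx": 0.0, "wy": 0.0, "wz": 0.7}]
```

carry_out:
  motion:
    - {"jaw": 1,"tx": 4.2,"ty": 0,"tz": 0,"wx": 0,"wy": 0,"wz": 0.7}
    - {"jaw": 1,"tx": 4.2,"ty": 0,"tz": 0,"wx": 0,"wy": 0,"wz": 0.7}
    - {"jaw": 1,"tx": 4.2,"ty": 0,"tz": 0,"wx": 0,"wy": 0,"wz": 0.7}
    - {"jaw": 1,"tx": 4.2,"ty": 0,"tz": 0,"wx": 0,"wy": 0,"wz": 0.7}
    - {"jaw": 1,"tx": 4.2,"ty": 0,"tz": 0,"wx": 0,"wy": 0,"wz": 0.7}
    - {"jaw": 1,"tx": 4.2,"ty": 0,"tz": 0,"wx": 0,"wy": 0,"wz": 0.7}
    - {"jaw": 1,"tx": 4.2,"ty": 0,"tz": 0,"wx": 0,"wy": 0,"wz": 0.7}
    - {"jaw": 1,"tx": 4.2,"ty": 0,"tz": 0,"wx": 0,"wy": 0,"wz": 0.7}
    - {"jaw": 1,"tx": 4.2,"ty": 0,"tz": 0,"wx": 0,"wy": 0,"wz": 0.7}
    - {"jaw": 1,"tx": 4.2,"ty": -0.1,"tz": 0,"wx": 0,"wy": 0,"wz": 0.7}
    - {"jaw": 1,"tx": 4.2,"ty": -0.1,"tz": 0,"wx": 0,"wy": 0,"wz": 0.7}
    - {"jaw": 1,"tx": 4.2,"ty": -0.2,"tz": 0,"wx": 0,"wy": 0,"wz": 0.7}
    - {"jaw": 1,"tx": 4.2,"ty": -0.2,"tz": 0,"wx": 0,"wy": 0,"wz": 0.7}
    - {"jaw": 1,"tx": 3.6,"ty": -0.2,"tz": 0,"wx": 0,"wy": 0,"wz": 0.7}
    - {"jaw": 1,"tx": 0,"ty": 0,"tz": 0,"wx": 0,"wy": 0,"wz": 0}

```text
clock: 17.45
tcp_pos: [0.5185, 0.2151, 0.4593]
orientation: [-0.001, 0.796, 0.605, -0.002]
wrist_force: [-0.1, -0.6, -0.3]
finger_gap: 0.0854
```

Run:
```python
from h import *
s=get_state();print(s["clock"],s["joint_pos"],s["tcp_pos"],rot(s).as_matrix().round(3))
import pickle; pickle.dump(eyes.calibration("wrist"),open("cw10.pkl","wb"))
snap("wrist","w10.png"); snap("side","s10.png")
print(proj("wrist",[[.5243,.2188,.12],[.474,.0345,.206]]))
```

```text
17.45 [2.50160415e-01 2.80134742e-01 1.33282454e-01 1.42748778e+00
 1.11839637e-04 2.09179873e+00] [0.51853493 0.21507713 0.45927106] [[ 0.268  0.964 -0.003]
 [ 0.964 -0.268 -0.001]
 [-0.002 -0.003 -1.   ]]
[[325.79193588 175.40197606]
 [327.61929903 422.10717813]]
```

View pics/w10.png

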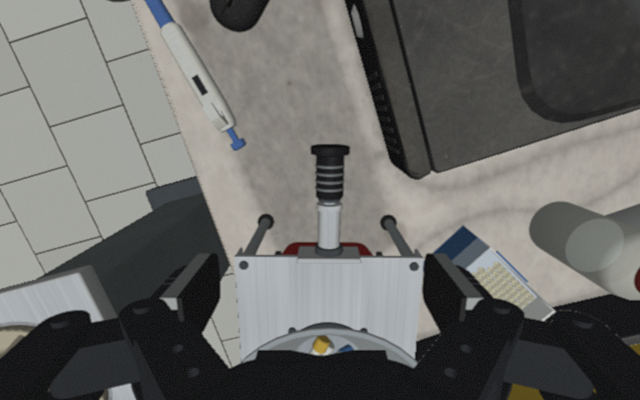

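View pics/s10.png

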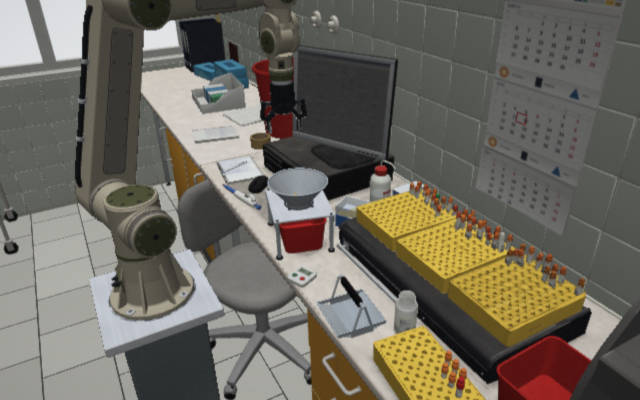

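Run:
```python
from h import *
import pickle
np.set_printoptions(precision=4,suppress=True)
c=pickle.load(open("cw10.pkl","rb"))
K=ray("wrist",[(329.5,178),(329,200),(330,151),(329,250)],.12,c);print(K)
K2=ray("wrist",[(329,200),(330,157)],.133,c);print(K2,np.linalg.norm(K2[0]-K2[1]))
d=K[2]-K[1];print("yaw",np.degrees(np.arctan2(d[0],d[1])), np.linalg.norm(d))
print("base",ray("wrist",[(393,168),(365,60)],0.,c))
for z in(.06,.08,.1,.12):print(z,ray("wrist",[(430,172),(391,60)],z,c))
im=cv2.imread("pics/w10.png");cv2.imwrite("pics/w10z.png",cv2.resize(im[100:270,270:450],None,fx=4,fy=4,interpolation=cv2.INTER_CUBIC)[:600])
```

```text
[[0.527  0.2178 0.12  ]
 [0.521  0.1976 0.12  ]
 [0.5339 0.2416 0.12  ]
 [0.5077 0.1487 0.12  ]]
[[0.5217 0.201  0.133 ]
 [0.5327 0.2381 0.133 ]] 0.038748987089688526
yaw 16.305315477998665 0.045886450921273594
base [[0.6044 0.1853 0.    ]
 [0.6001 0.3193 0.    ]]
0.06 [[0.6331 0.1831 0.06  ]
 [0.6165 0.3064 0.06  ]]
0.08 [[0.6279 0.1882 0.08  ]
 [0.6122 0.3049 0.08  ]]
0.1 [[0.6227 0.1934 0.1   ]
 [0.6079 0.3033 0.1   ]]
0.12 [[0.6174 0.1985 0.12  ]
 [0.6036 0.3018 0.12  ]]
```

View pics/w10z.png

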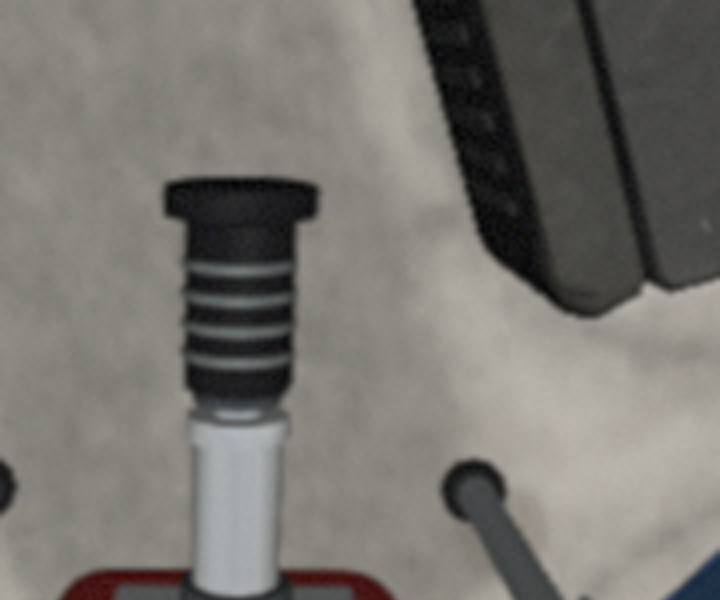

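carry_out:
  motion:
    - {"jaw": 0.5,"tx": 0.3,"ty": 0.3,"tz": 2,"wx": 0,"wy": 0,"wz": 0.4}
    - {"jaw": 0.5,"tx": 0.3,"ty": 0.4,"tz": 3,"wx": 0,"wy": 0,"wz": 0}
    - {"jaw": 0.5,"tx": 0,"ty": 0,"tz": 3,"wx": 0,"wy": 0,"wz": 0}
    - {"jaw": 0.5,"tx": 0,"ty": 0,"tz": 2,"wx": 0,"wy": 0,"wz": 0}
    - {"jaw": 0.5,"tx": 0,"ty": 0,"tz": 0,"wx": 0,"wy": 0,"wz": 0}
  force: 30

```text
clock: 18.18
tcp_pos: [0.5262, 0.2155, 0.3596]
orientation: [-0.001, 0.8, 0.6, -0.002]
wrist_force: [-0.8, -1.3, 0.7]
finger_gap: 0.0641
```

Run:
```python
from h import *
s=get_state();print(s["clock"],s["joint_pos"],s["tcp_pos"],rot(s).as_matrix().round(3),s["finger_gap"])
c=eyes.calibration("wrist")
snap("wrist","w11.png")
print(proj("wrist",[[.5265,.219,.12]],c))
```

```text
18.175 [ 2.47553981e-01  3.19386611e-01 -5.63252973e-02  1.19969276e+00
 -3.02730334e-04  2.10134681e+00] [0.52615341 0.2154549  0.35964324] [[ 0.279  0.96  -0.004]
 [ 0.96  -0.279 -0.001]
 [-0.003 -0.004 -1.   ]] 0.06406376289971485
[[320.23794619 209.82065375]]
```

View pics/w11.png

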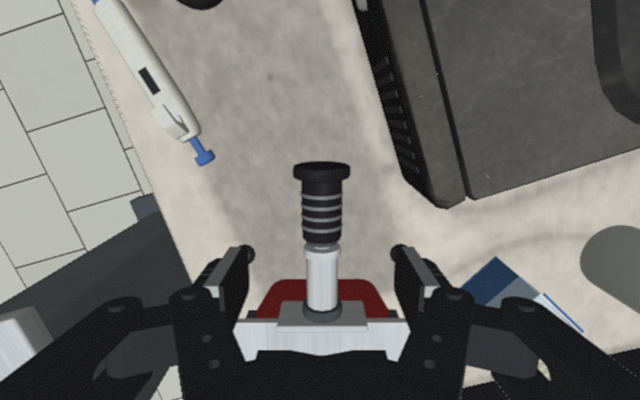

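carry_out:
  motion:
    - {"jaw": 0.5,"tx": 0.1,"ty": 0,"tz": 2.5,"wx": 0,"wy": 0,"wz": 0}
    - {"jaw": 0.5,"tx": 0.1,"ty": 0,"tz": 2.5,"wx": 0,"wy": 0,"wz": 0}
    - {"jaw": 0.5,"tx": 0,"ty": 0,"tz": 2,"wx": 0,"wy": 0,"wz": 0}
    - {"jaw": 0.5,"tx": 0,"ty": 0,"tz": 1.3,"wx": 0,"wy": 0,"wz": 0}
    - {"jaw": 0.5,"tx": 0,"ty": 0,"tz": 0,"wx": 0,"wy": 0,"wz": 0}

```text
clock: 18.85
tcp_pos: [0.5276, 0.2185, 0.2785]
orientation: [-0.0, 0.799, 0.601, -0.0]
wrist_force: [-0.1, -0.1, 0.4]
finger_gap: 0.064
```

Run:
```python
from h import *
s=get_state();print(s["clock"],s["tcp_pos"],s["finger_gap"],s["wrist_force"])
c=eyes.calibration("wrist")
snap("wrist","w12.png")
print(proj("wrist",[[.5265,.219,.12]],c))
```

```text
18.85 [0.52755905 0.21851846 0.27851649] 0.06404099073046682 [-0.07540356 -0.13906829  0.42430486]
[[316.44581225 274.26016559]]
```

View pics/w12.png

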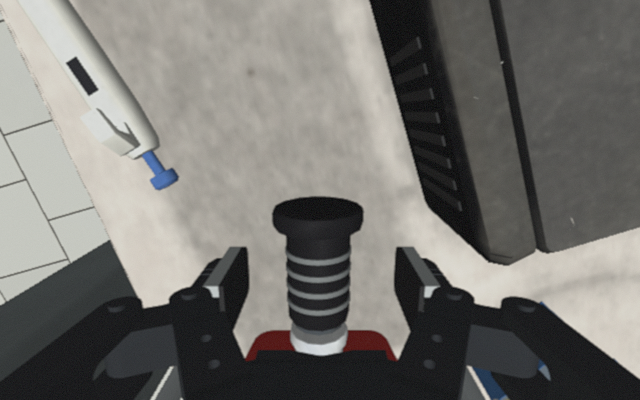

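carry_out:
  motion:
    - {"jaw": 0.5,"tx": 0,"ty": -0.15,"tz": 0.3,"wx": 0,"wy": 0,"wz": 0}
    - {"jaw": 0,"tx": 0,"ty": 0,"tz": 0,"wx": 0,"wy": 0,"wz": 0}
    - {"jaw": -1,"tx": 0,"ty": 0,"tz": 0,"wx": 0,"wy": 0,"wz": 0}
    - {"jaw": -1,"tx": 0,"ty": 0,"tz": 0,"wx": 0,"wy": 0,"wz": 0}
    - {"jaw": -1,"tx": 0,"ty": 0,"tz": 0,"wx": 0,"wy": 0,"wz": 0}
  force: 40

```text
clock: 19.52
tcp_pos: [0.5262, 0.2193, 0.2761]
orientation: [0.0, 0.799, 0.601, 0.0]
wrist_force: [-0.4, -0.8, 5.1]
finger_gap: 0.025
```

Run:
```python
from h import *
s=get_state();print(s["clock"],s["tcp_pos"],s["finger_gap"],s["wrist_force"],s["ft_torque"])
c=eyes.calibration("wrist")
snap("wrist","w13.png")
```

```text
19.525 [0.52623616 0.21929816 0.27606623] 0.02497898971487863 [-0.38507689 -0.83554275  5.08101187] [-0.01738945  0.16374267  0.04790319]
```

View pics/w13.png

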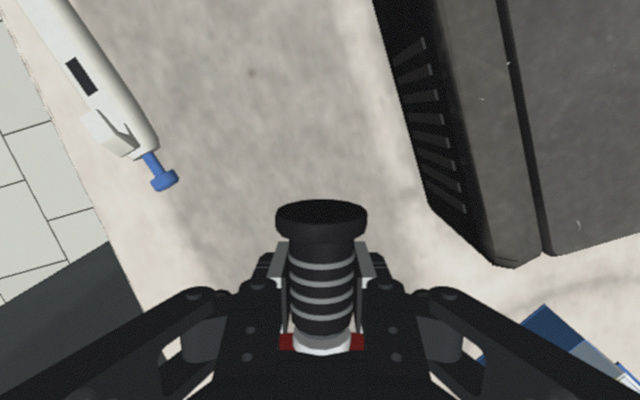

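carry_out:
  motion:
    - {"jaw": -1,"tx": 0,"ty": 0,"tz": 0,"wx": 0,"wy": 0,"wz": 0}
    - {"jaw": -1,"tx": 0,"ty": 0,"tz": 0,"wx": 0,"wy": 0,"wz": 0}
    - {"jaw": -1,"tx": 0.5,"ty": 0,"tz": 0,"wx": 0,"wy": 0,"wz": 0}
    - {"jaw": -1,"tx": 1,"ty": 0,"tz": 0,"wx": 0,"wy": 0,"wz": 0}
    - {"jaw": -1,"tx": 1,"ty": 0,"tz": 0,"wx": 0,"wy": 0,"wz": 0}
    - {"jaw": -1,"tx": 1,"ty": 0,"tz": 0,"wx": 0,"wy": 0,"wz": 0}
    - {"jaw": -1,"tx": 1,"ty": 0,"tz": 0,"wx": 0,"wy": 0,"wz": 0}
    - {"jaw": -1,"tx": 1,"ty": 0,"tz": 0,"wx": 0,"wy": 0,"wz": 0}
    - {"jaw": -1,"tx": 1,"ty": 0,"tz": 0,"wx": 0,"wy": 0,"wz": 0}
    - {"jaw": -1,"tx": 0.6,"ty": 0,"tz": 0,"wx": 0,"wy": 0,"wz": 0}
    - {"jaw": -1,"tx": 0,"ty": 0,"tz": 0,"wx": 0,"wy": 0,"wz": 0}
  force: 80

```text
clock: 20.95
tcp_pos: [0.5453, 0.286, 0.2762]
orientation: [0.002, 0.8, 0.601, -0.002]
wrist_force: [-4.8, -9.8, 10.0]
finger_gap: 0.0242
```

Run:
```python
from h import *
s=get_state();print(s["clock"],s["tcp_pos"],s["finger_gap"],s["wrist_force"],s["ft_torque"])
d=rot(s).inv().apply(s["tcp_pos"]-np.array([0.52624,0.21930,.27607]));print(d)
snap("wrist","w14.png");snap("top","t14.png",(215,150,355,275),5); snap("side","s14.png",(200,100,400,300),3)
```

```text
20.95 [0.54528551 0.28595503 0.27617487] 0.02417964191090951 [-4.78114179 -9.76902652  9.96115343] [-1.89487792  0.74277879  0.09583197]
[ 0.06932048 -0.00027269 -0.00048143]
```

View pics/w14.png

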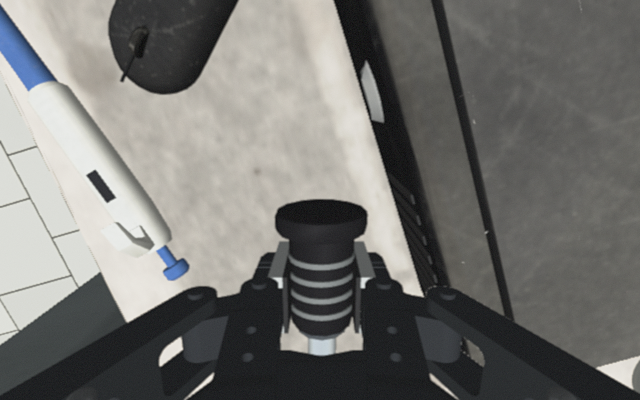

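View pics/t14.png

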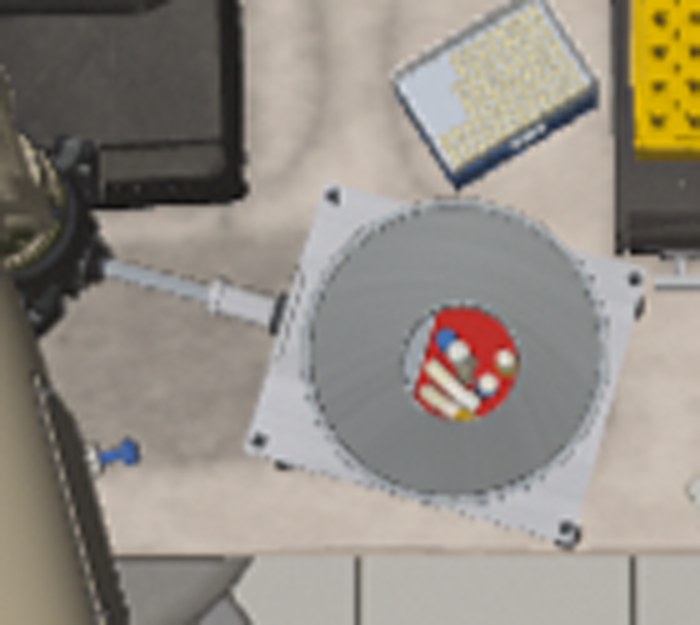

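View pics/s14.png

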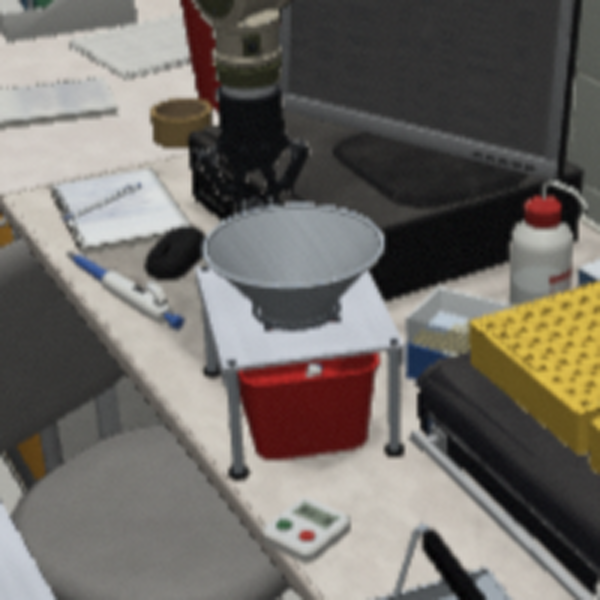

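carry_out:
  motion:
    - {"jaw": -1,"tx": 0.4,"ty": 0,"tz": 0,"wx": 0,"wy": 0,"wz": 0}
    - {"jaw": -1,"tx": 0.2,"ty": 0,"tz": 0,"wx": 0,"wy": 0,"wz": 0}
    - {"jaw": -1,"tx": 0.1,"ty": 0,"tz": 0,"wx": 0,"wy": 0,"wz": 0}
    - {"jaw": -1,"tx": 0,"ty": 0,"tz": 0,"wx": 0,"wy": 0,"wz": 0}
    - {"jaw": -1,"tx": 0,"ty": 0,"tz": 0,"wx": 0,"wy": 0,"wz": 0}

```text
clock: 21.72
tcp_pos: [0.5471, 0.2921, 0.2762]
orientation: [0.002, 0.8, 0.6, -0.002]
wrist_force: [-3.9, -11.1, 10.4]
finger_gap: 0.0242
```

Run:
```python
from h import *
s=get_state();print(s["clock"],s["tcp_pos"],s["finger_gap"],s["wrist_force"],s["ft_torque"])
d=rot(s).inv().apply(s["tcp_pos"]-np.array([0.52624,0.21930,.27607]));print(d)
snap("wrist","w15.png",(240,180,400,400),2.7);snap("top","t15.png",(215,180,325,260),7); snap("side","s15.png",(250,180,340,270),6.6)
```

```text
21.725 [0.54707078 0.29209666 0.2761896 ] 0.024179689794575805 [ -3.93989463 -11.1185353   10.41069823] [-1.97679812  0.83055681  0.09957453]
[ 0.07571567 -0.00031032 -0.00057532]
```

View pics/w15.png

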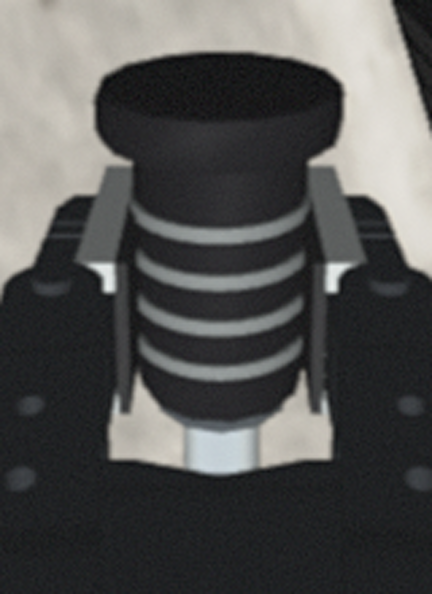

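View pics/t15.png

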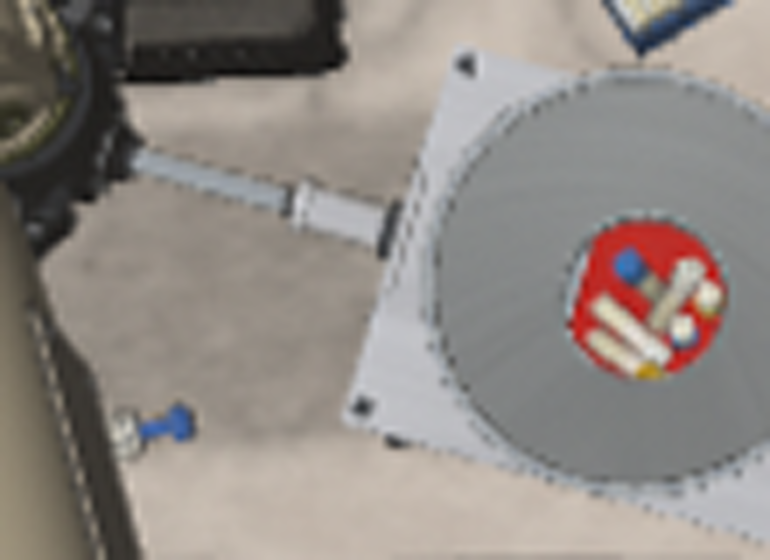

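View pics/s15.png

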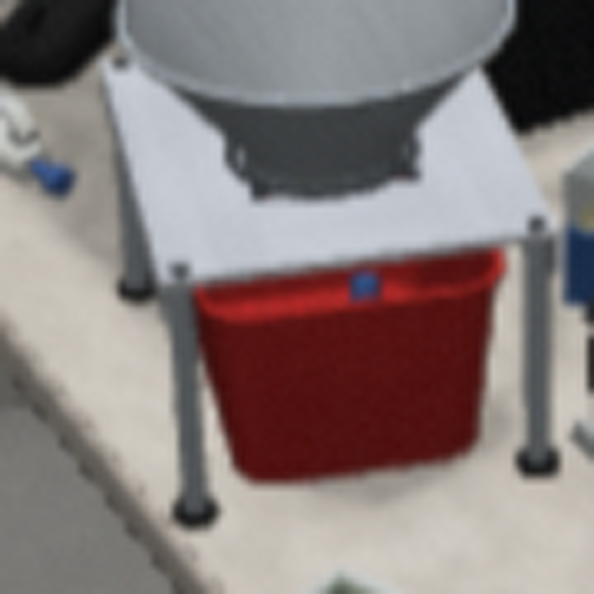

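carry_out:
  motion:
    - {"jaw": -1,"tx": 0,"ty": 0,"tz": 0,"wx": 0,"wy": 0,"wz": 0}
    - {"jaw": -1,"tx": 0,"ty": 0,"tz": 0,"wx": 0,"wy": 0,"wz": 0}
    - {"jaw": -1,"tx": 0,"ty": 0,"tz": 0,"wx": 0,"wy": 0,"wz": 0}
    - {"jaw": -1,"tx": 0,"ty": 0,"tz": 0,"wx": 0,"wy": 0,"wz": 0}

```text
clock: 22.38
tcp_pos: [0.5471, 0.2921, 0.2762]
orientation: [0.002, 0.8, 0.6, -0.002]
wrist_force: [-4.5, -11.5, 9.1]
finger_gap: 0.0237
```

Run:
```python
from h import *
s=get_state();print(s["clock"],s["tcp_pos"],s["wrist_force"])
d=rot(s).inv().apply(s["tcp_pos"]-np.array([0.52624,0.21930,.27607]));print(d)
snap("top","t16.png",(290,205,330,240),16); snap("side","s16.png",(270,205,340,255),11); snap("side","s16t.png",(310,250,400,345),6)
```

```text
22.375 [0.54706143 0.29208498 0.27615353] [ -4.54625989 -11.48032218   9.14053106]
[ 0.07570204 -0.0003169  -0.00054059]
```

View pics/t16.png

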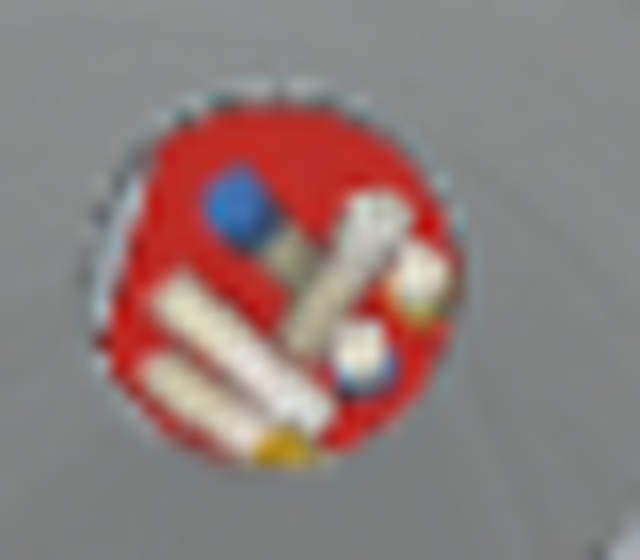

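View pics/s16.png

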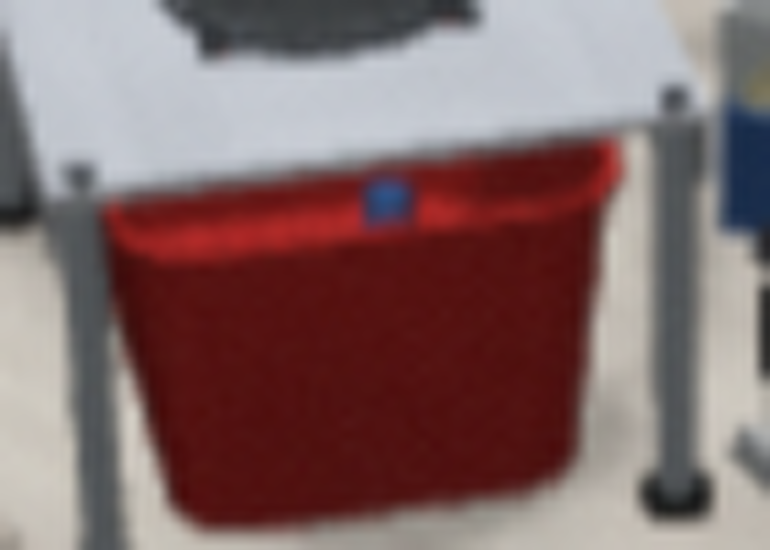

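View pics/s16t.png

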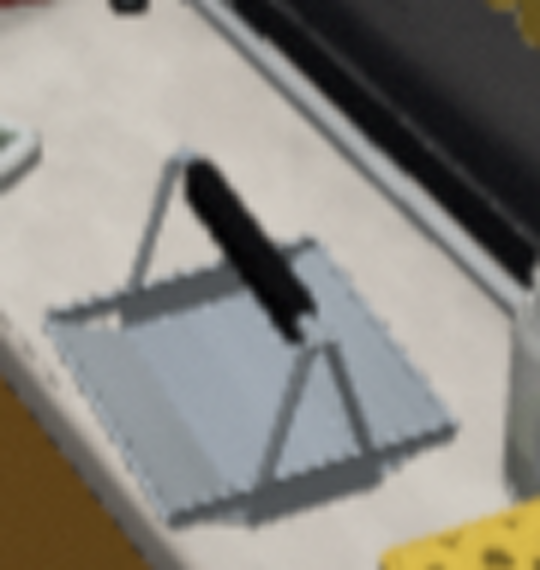

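Run:
```python
from h import *
np.set_printoptions(precision=4,suppress=True)
y=np.radians(-16);O=np.array([.4745,.0345])
for z in (.02,.04,.06,.08,.09,.1,.11):
    for t in ([(304.6,217.8)],[(313,228)]):
        p=ray("top",t,z)[0]; q=p[:2]-O; print(z,p[:2],"side",proj("side",p)[0],"st",[q@[np.cos(y),np.sin(y)],q@[-np.sin(y),np.cos(y)]])
print(ray("side",[(305,223)],.1), ray("side",[(305,223)],.08))
P=[]
for a,b in ((-1,-1),(1,-1)):
    l=np.array([a*.0715,b*.0945]);w=O+[l[0]*np.cos(y)-l[1]*np.sin(y),l[0]*np.sin(y)+l[1]*np.cos(y)];P.append([*w,.106])
print(proj("side",P))
```

```text
0.02 [0.5002 0.0473] side [304.8982 228.796 ] st [np.float64(0.021120124502269296), np.float64(0.01941265360882148)]
0.02 [0.4649 0.0185] side [299.1246 236.042 ] st [np.float64(-0.004804340298557498), np.float64(-0.018028006019710358)]
0.04 [0.4978 0.0463] side [304.1962 223.8956] st [np.float64(0.0191577391146784), np.float64(0.01779573687595968)]
0.04 [0.4631 0.0179] side [298.4479 230.976 ] st [np.float64(-0.006401060508575023), np.float64(-0.019116821379729303)]
0.06 [0.4955 0.0453] side [303.484  218.9247] st [np.float64(0.017195353727087498), np.float64(0.016178820143097888)]
0.06 [0.4612 0.0173] side [297.7617 225.8386] st [np.float64(-0.007997780718592494), np.float64(-0.020205636739748227)]
0.08 [0.4932 0.0443] side [302.7615 213.8815] st [np.float64(0.015232968339496552), np.float64(0.014561903410236058)]
0.08 [0.4594 0.0167] side [297.0658 220.6284] st [np.float64(-0.009594500928609966), np.float64(-0.02129445209976715)]
0.09 [0.492  0.0438] side [302.3963 211.3323] st [np.float64(0.014251775645701152), np.float64(0.013753445043805181)]
0.09 [0.4585 0.0164] side [296.7142 217.9955] st [np.float64(-0.01039286103361873), np.float64(-0.02183885977977662)]
0.1 [0.4908 0.0433] side [302.0285 208.7645] st [np.float64(0.01327058295190565), np.float64(0.01294498667737427)]
0.1 [0.4576 0.0161] side [296.36   215.3437] st [np.float64(-0.011191221138627493), np.float64(-0.022383267459786093)]
0.11 [0.4897 0.0428] side [301.6579 206.1779] st [np.float64(0.012289390258110149), np.float64(0.012136528310943348)]
0.11 [0.4567 0.0158] side [296.0033 212.673 ] st [np.float64(-0.0119895812436362), np.float64(-0.022927675139795548)]
[[ 0.4603 -0.0372  0.1   ]] [[ 0.4744 -0.0081  0.08  ]]
[[280.3423 228.4829]
 [327.8296 222.1866]]
```

Run:
```python
from h import *
print(env.hand_in()); s=get_state();print(s["clock"],s["tcp_pos"],s["wrist_force"],s["finger_gap"])
```

```text
the job is handed in; nothing more can be done
None
the job is handed in; nothing more can be done
```

I tipped the six vials into the funnel with the gate shut and stood the empty tray back where it came from. I then drew the rod out, and handed the job in at about 22.4 s with the gripper still holding it. The hand-in gives no verdict, so what follows is only what my last checks showed.

- **Rod:** The gripper had moved 75.7 mm along the rod axis, against the 76 mm mark, and the knob had not slipped in the fingers. The top view shows the black ring just outside the sleeve. Grip was 80 N, and the wrist felt about 12 N of spring pull.
- **Vials:** The top view shows all six in the tub and none left in the funnel. One blue cap shows above the tub rim in the side view. Matching it in both cameras put it at a height of about 0.04 m, well under the 0.085 m limit.
- **Tray:** It stands upright and empty on the worktop, released and clear of the gripper.
- **Other things:** I saw no contact with the timer, tip box, bottle, pipette or mouse, but I did not measure their positions again at the end.

No check failed. The only disagreement was 2–3 mm between the top-camera and wrist-camera estimates of the tray handle and knob positions. I went with the wrist view for the handle, and for the knob corrected to it just before closing the jaws.

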